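Make up a tray of capped insert jars

TASK

Lift the grey divided tray straight up out of the row of bins, free of its neighbours before it goes sideways, and set it flat in the middle of the green mat. Put onto every open jar the cap of its own colour, fully down, and stand every capped jar upright in a pocket of the tray, one to a pocket. A cap whose jar is not there may stay where it is; leave the tape measure, the screwdriver and the try square alone.

Things in the scene. Friction and masses are not known exactly. Their poses are not given: they have to be found in the camera images.
- tray_c (a point): dark grey plastic tray, 62 x 223 x 32 mm (own x, y, z), 0.16 kg nominal; point at its centre, 16 mm above its underside. Floor and walls 3 mm thick; four pockets in a row along y, 56 x 52 mm each, centres at y = -82.5, -27.5, 27.5, 82.5 mm, dividers 25 mm high. Starts in the row of bins, keyed in by a rib on each end; long sides (62 mm apart) free to grip front and back.
- slot (a point): the tray's place in the row: where its centre starts, 16 mm above the bench, with its axes. T ribs on the tray's ends (8.5 mm deep, 28 mm high) sit with 1.5 mm play in 30 mm high channels, so it leaves only straight up. Beyond each end (from y = +/-122 mm outwards, x -45 to +46 mm) stands a black bin of inserts, 85 mm wide, 62 mm high, fixed to the bench.
- mat_c (a point): centre of the top face of the green cutting mat with a pale grid, 160 x 280 mm (x, y in its own frame) and 2 mm thick, lying flat and fixed on the bench.
- jar_red_c (a point): open white round jar with a red band, full of steel inserts, upright on a grey pad 2 mm thick; 76 mm high, 0.14 kg nominal; point at its centre, 38 mm above its foot. Body 46 mm in diameter up to a shoulder 62 mm above the foot, then a neck 32 mm in diameter, 14 mm high, with a bevelled rim. None when this jar is absent.
- jar_blue_c (a point): open white round jar with a blue band, full of steel inserts, upright on a grey pad 2 mm thick; 76 mm high, 0.14 kg nominal; point at its centre, 38 mm above its foot. Body 46 mm in diameter up to a shoulder 62 mm above the foot, then a neck 32 mm in diameter, 14 mm high, with a bevelled rim. None when this jar is absent.
- jar_yellow_c (a point): open white round jar with a yellow band, full of steel inserts, upright on a grey pad 2 mm thick; 76 mm high, 0.14 kg nominal; point at its centre, 38 mm above its foot. Body 46 mm in diameter up to a shoulder 62 mm above the foot, then a neck 32 mm in diameter, 14 mm high, with a bevelled rim. None when this jar is absent.
- jar_black_c (a point): open white round jar with a black band, full of steel inserts, upright on a grey pad 2 mm thick; 76 mm high, 0.14 kg nominal; point at its centre, 38 mm above its foot. Body 46 mm in diameter up to a shoulder 62 mm above the foot, then a neck 32 mm in diameter, 14 mm high, with a bevelled rim. None when this jar is absent.
- cap_red_c (a point): red slip-on cap, ribbed edge, 42 mm in diameter, 16 mm high, 30 g, lying open side down on the pad; point at its centre, 8 mm above its lower edge. Inside 36 mm wide, 13 mm deep: drops over the neck (2 mm play all round) of the jar with the red band; fully down, its centre is 33 mm above the jar's centre, its lower edge 1 mm above the shoulder.
- cap_blue_c (a point): blue slip-on cap, ribbed edge, 42 mm in diameter, 16 mm high, 30 g, lying open side down on the pad; point at its centre, 8 mm above its lower edge. Inside 36 mm wide, 13 mm deep: drops over the neck (2 mm play all round) of the jar with the blue band; fully down, its centre is 33 mm above the jar's centre, its lower edge 1 mm above the shoulder.
- cap_yellow_c (a point): yellow slip-on cap, ribbed edge, 42 mm in diameter, 16 mm high, 30 g, lying open side down on the pad; point at its centre, 8 mm above its lower edge. Inside 36 mm wide, 13 mm deep: drops over the neck (2 mm play all round) of the jar with the yellow band; fully down, its centre is 33 mm above the jar's centre, its lower edge 1 mm above the shoulder.
- cap_black_c (a point): black slip-on cap, ribbed edge, 42 mm in diameter, 16 mm high, 30 g, lying open side down on the pad; point at its centre, 8 mm above its lower edge. Inside 36 mm wide, 13 mm deep: drops over the neck (2 mm play all round) of the jar with the black band; fully down, its centre is 33 mm above the jar's centre, its lower edge 1 mm above the shoulder.
- tape: tape measure in a grey case, 62 x 32 x 58 mm, lying on the bench: a bystander. Origin under its centre.
- driver: screwdriver with an orange handle, 200 mm long and 26 mm thick, lying on the bench: a bystander. Origin under its middle.
- square: try square with a wooden stock 160 mm long and a steel blade 200 mm long lying on the bench: a bystander. Origin under the middle of the stock.

How it is judged:
By the outcome, as a careful person would: the job done as asked, in the order asked, and still so for the second after the job is handed in, with the robot touching nothing.
Of jar_red, jar_blue, jar_yellow, jar_black only 3 to 4 are there at a start; the rules pass over those that are not, and their reading is None.
At some moment in a run one of cap_red, cap_blue, cap_yellow, cap_black may be knocked a few centimetres aside while the robot is not near it.
It also fails if it takes over 210 s, if anything falls off the work surface, if the arm or the gripper's body presses on something with over 40 N, if the wrist force passes 120 N, or if a joint passes its speed limit or range.

ROBOT

A 6-joint arm with a two-finger parallel gripper is mounted at the origin on the work surface. World frame = base frame: x ahead of the robot, y to its left, z up, the work surface at z = 0. Lengths are in m, angles in rad, forces in N, time in s.
With the tool pointing down it reaches from about 0.425 to 0.95 m from the base axis. Payload 3.5 kg.
Tool frame: the origin (TCP) lies at the very end of the fingers, on their centre line; the grasp point (between the pads) lies 19 mm behind it; z points along the fingers, y is the direction in which the jaws open and shut (so a half turn about z gives the same grasp; the last joint's range is limited). The gripper opens to 85 mm and grips with 20 to 120 N. Pads are 22 mm wide; open, the fingers measure 114 mm over their backs; the gripper's body (76 mm by 85 mm) begins 54 mm behind the grasp point. The pads swing forward as they close: fully open they stand 13 mm farther back than shut.
Start: joints at [-1.255, 0.286, 1.577, -0, 1.279, -0.15], TCP at [0.303, -0.603, 0.231] pointing down, gripper open.
Joint ranges: [-2.77, 2.77], [-0.9, 2.22], [0.21, 2.48], [-1.53, 4.67], [0.24, 2.81], [-2.84, 2.84]. Speed limits (rad/s): [2.79, 2.79, 3.14, 3.14, 3.14, 3.14].

INTERFACE

Orientations are given as a unit quaternion [x, y, z, w].
In Python, from plant import ctrl, imaging gives the robot as it stands.
- The arm moves only by the shell command python3 -m creep 'ROWS' [OPENING] [FORCE]. ROWS is JSON, one flat list of numbers, 4 for each row, row after row: the shift along the tool's x, y, z in units of 25 mm (1.0 is 25 mm), then the turn about the tool's z in units of 5 degrees (1.0 is 5 degrees). A call has 1 to 20 rows; each row is the pose to reach, as a shift and turn from the pose commanded when the call began, along the tool's axes at that moment; what a row does not reach only later rows make up. A row lasts 1/12 s, in which the tool goes at most 41.7 mm and 7.16 degrees, less where a joint would pass 70% of its speed; a pose out of reach is approached as far as the arm can. A call with a gripper value outside its range is refused whole. OPENING is the closure in counts, from 0 (fully open) to 255 (shut), set as the call begins (- or left out, the last holds). The fingers move at their own pace and stop on an object; FORCE is the grip in N (left out, the last holds). Time passes only in rows, so rows that repeat a pose let the fingers close. It gives the time, the measured TCP pose, the force and the opening at its end, in the units of the state.
- ctrl.get_state(): the state, without advancing time (a new reading comes with each control period).
- imaging.read_camera(name): name is "scene" or "top" or "wrist"; returns the picture (480x640x3 uint8, red, green, blue); there is no depth.
- imaging.camera_info(name): a dict with "intrinsics" (3x3 intrinsics, pixels), "distortion" ([k1, k2, p1, p2, k3] as OpenCV has them; the pictures are not rectified), "origin" and "attitude" of the camera in the world. Camera axes: x right, y down, z forward; pixel columns grow to the right and rows downward; lengths in m; the calibration is good to about 2 mm. A picture is of the moment at which its call begins: read the wrist's pose just before it. camera_info takes no time and is no camera call; for the wrist camera it gives the pose at the moment of the call.
- ctrl.sign_off(): hands the job in, once; it reports no verdict.
Trained networks look in the newest picture that a camera, given by its name, has taken for a name from the list of things; names that differ only in an ending like _2 or _b are one class to them, and where a whole thing is asked for, a point or a joint stands for the part that bears it (a point fixed in the world has none). Each returns a list of dicts, best first, with "p" (0 to 1); they miss things now and then, are a little off and sometimes report something else, mostly with a low value. They report only what shows in the picture. A call takes as long as a camera call.
- imaging.silhouettes(camera, name): "mask" (480x640 bool, what is visible of it) and "uv" ([column, row] in pixels, amid what is visible of it).
The state is a dict: "time": time; "qpos": joint angles; "dq": joint speeds; "joint_efforts": joint torques, N m; "eef_pos": TCP position; "tcp_rot": TCP orientation; "contact_force": force on the tool from outside, world axes, zero at the start; "wrist_torque": the same for the moment, N m; "opening": opening from 0.0 (shut) to 1.0 (fully open).
Only numpy, scipy, OpenCV 4.12 (cv2) and the standard library are available. Lean on these libraries where they do the work, as an engineer would, in place of code of your own. Each camera call takes 0.05 s, during which the arm holds its last target.

## Working session

There is one attempt and no reset: what is moved stays moved. The work goes in short steps, Python scripts to look and compute and a shell command to move; the robot and the scene stay as the last step left them, time stands still between calls to the robot, and variables do not carry over. Pictures are saved under pics/ and viewed, and the job is handed in when it is done.

```bash
ls; mkdir -p pics; python3 - <<'E'
from plant import ctrl, imaging
import cv2
print(ctrl.get_state())
for n in ["scene","top","wrist"]:
    im=imaging.read_camera(n); cv2.imwrite(f"pics/a_{n}.png",im[:,:,::-1]); i=imaging.camera_info(n); print(n,i)
E
```

```text
pics
{'time': 0.0, 'qpos': array([-1.25500476e+00,  2.87213751e-01,  1.57820088e+00,  1.21976626e-05,
        1.27858095e+00, -1.49967997e-01]), 'dq': array([-0.0008754 ,  0.00079328, -0.00093707, -0.00099359, -0.00089347,
        0.00052298]), 'joint_efforts': array([-1.45182912e-04, -4.05985057e+01, -2.92622674e+01, -1.72472337e-04,
        5.85464193e-03,  2.83941191e-07]), 'eef_pos': array([ 0.30298383, -0.60243821,  0.22990218]), 'tcp_rot': array([ 9.73005538e-01,  2.30778637e-01, -9.36834053e-05, -1.19782136e-03]), 'contact_force': array([0.54260527, 0.03701551, 0.52879171]), 'wrist_torque': array([ 0.03735409, -0.02661669, -0.025094  ]), 'opening': 1.0062344876135607}
scene {'intrinsics': array([[494.93256466,   0.        , 329.32273088],
       [  0.        , 494.93256466, 242.00544088],
       [  0.        ,   0.        ,   1.        ]]), 'distortion': array([-0.03623014,  0.        ,  0.        ,  0.        ,  0.        ]), 'origin': array([ 0.86706547, -0.39042905,  0.91664687]), 'attitude': array([ 0.91883111,  0.29228778, -0.08658528, -0.25063964])}
top {'intrinsics': array([[575.36116866,   0.        , 316.31973956],
       [  0.        , 575.36116866, 239.07657456],
       [  0.        ,   0.        ,   1.        ]]), 'distortion': array([0.02118805, 0.        , 0.        , 0.        , 0.        ]), 'origin': array([0.37286786, 0.01828527, 1.29406936]), 'attitude': array([ 0.71014121, -0.69944447,  0.05751849, -0.05628954])}
wrist {'intrinsics': array([[360.85754483,   0.        , 318.31830396],
       [  0.        , 360.85754483, 243.85648909],
       [  0.        ,   0.        ,   1.        ]]), 'distortion': array([-0.03238301,  0.        ,  0.        ,  0.        ,  0.        ]), 'origin': array([ 0.37186926, -0.56801047,  0.37303722]), 'attitude': array([ 0.84116453, -0.51854947, -0.08095689,  0.13036357])}
```

View pics/a_scene.png

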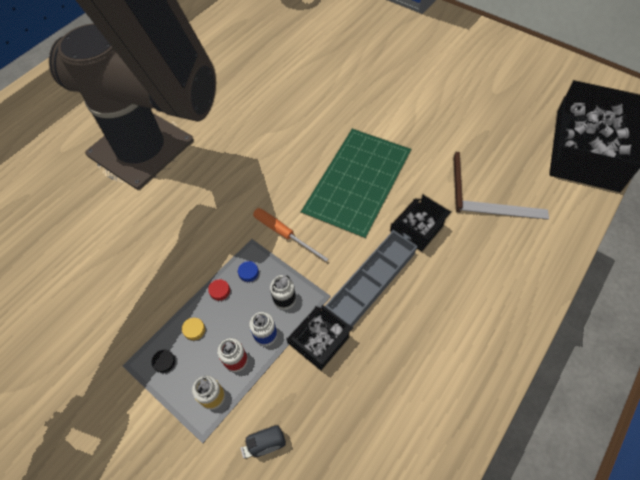

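View pics/a_top.png

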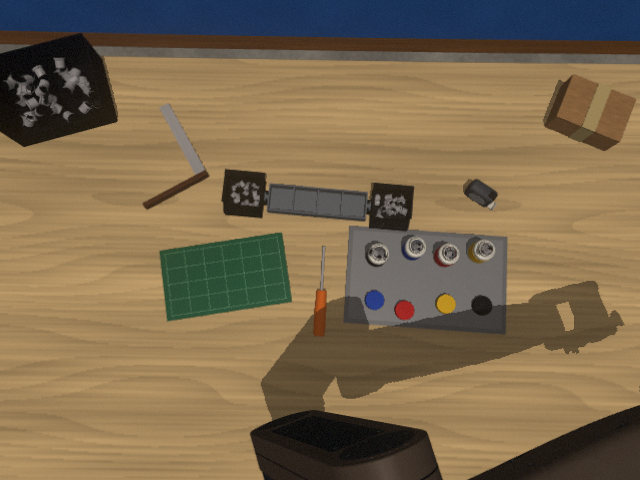

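View pics/a_wrist.png

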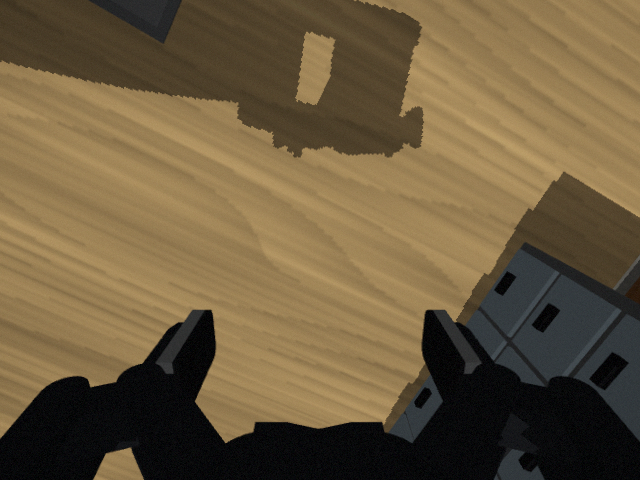

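```bash
cat > h.py <<'E'
import numpy as np, cv2
from scipy.spatial.transform import Rotation as R
from scipy.optimize import least_squares
from plant import ctrl, imaging
def proj(P,i):
    Rw=R.from_quat(i['attitude']).as_matrix(); p=(np.atleast_2d(P)-i['origin'])@Rw
    return cv2.projectPoints(p.reshape(-1,1,3),np.zeros(3),np.zeros(3),i['intrinsics'],np.array(i['distortion']))[0].reshape(-1,2)
def ray(uv,i):
    n=cv2.undistortPoints(np.array(uv,float).reshape(-1,1,2),i['intrinsics'],np.array(i['distortion'])).reshape(-1,2)
    return np.c_[n,np.ones(len(n))]@R.from_quat(i['attitude']).as_matrix().T
def onz(uv,z,i):
    d=ray(uv,i); o=i['origin']; return o+d*((z-o[2])/d[:,2])[:,None]
def cyl(x,y,secs):  # secs: list (r,z)
    t=np.linspace(0,2*np.pi,48,endpoint=False)
    return np.vstack([np.c_[x+r*np.cos(t),y+r*np.sin(t),np.full(48,z)] for r,z in secs])
def fillhull(P,i):
    m=np.zeros((480*4,640*4),np.uint8); h=cv2.convexHull((proj(P,i)*4+1.5).astype(np.float32)).reshape(-1,2)
    cv2.fillPoly(m,[np.round(h).astype(np.int32)],1); return m
def cent(P,i):
    h=cv2.convexHull(proj(P,i).astype(np.float32)); M=cv2.moments(h); return np.array([M['m10'],M['m01']])/M['m00'],M['m00']
CAP=lambda x,y,z0=0.002:cyl(x,y,[(.021,z0),(.021,z0+.016)])
JAR=lambda x,y,z0=0.002:cyl(x,y,[(.023,z0),(.023,z0+.062)]) 
def fit(mask,i,f):
    """centroid fit of model f(x,y)"""
    v,u=np.nonzero(mask); c=np.array([u.mean(),v.mean()])
    s=least_squares(lambda p:cent(f(*p),i)[0]-c,onz(c,.03,i)[0][:2],x_scale=.01)
    return s.x,mask.sum(),cent(f(*s.x),i)[1]
E
cat > look.py <<'E'
from h import *
import sys
names=sys.argv[2:] 
def JF(x,y,z0=.002):return np.vstack([cyl(x,y,[(.023,z0),(.023,z0+.062),(.016,z0+.076)])])
cams=sys.argv[1].split(',')
for c in cams:
    i=imaging.camera_info(c); im=imaging.read_camera(c); np.save(f'last_{c}.npy',im)
    for n in names:
        for r in imaging.silhouettes(c,n)[:2]:
            if r['p']<.3: continue
            m=r['mask']; np.save(f'm_{c}_{n}.npy',m)
            f=CAP if n.startswith('cap') else JF
            x,a,b=fit(m,i,f); print(c,n,round(r['p'],2),np.round(np.array(r['uv']),1),'xy mm',np.round(x*1e3,1),a,round(b))
E
python3 look.py top,scene cap_red_c cap_blue_c cap_yellow_c cap_black_c jar_red_c jar_blue_c jar_yellow_c jar_black_c tray_c mat_c
```

```text
top cap_red_c 0.8 [402.3 306.4] xy mm [ 426.1 -179. ] 273 306
top cap_blue_c 0.6 [374.7 299.4] xy mm [ 445.2 -112.6] 283 297
top cap_yellow_c 0.64 [446.2 304.3] xy mm [ 439.2 -270.5] 335 315
top cap_black_c 0.73 [481.9 305.3] xy mm [ 437.7 -350. ] 303 324
top jar_red_c 0.75 [446.7 256.9] xy mm [ 544.6 -268.5] 417 492
top jar_blue_c 0.72 [377.1 253.7] xy mm [ 542.7 -115.8] 406 437
top jar_blue_c 0.65 [414.1 249.1] xy mm [ 559.3 -197.6] 453 466
top jar_yellow_c 0.67 [479.1 254. ] xy mm [ 555.1 -343.9] 526 524
top jar_black_c 0.88 [375.9 250. ] xy mm [ 543.1 -116.8] 405 437
top tray_c 0.93 [315.7 203.9] xy mm [660.3  17.5] 3040 449
top tray_c 0.74 [445.3 304. ] xy mm [ 438.1 -264.5] 284 492
top mat_c 0.62 [224.3 277.5] xy mm [491.  216.8] 8774 453
scene cap_blue_c 0.65 [264.7 329.1] xy mm [ 551.6 -189.8] 755 416
scene cap_blue_c 0.56 [248.2 269.7] xy mm [ 447.7 -111. ] 368 364
scene cap_yellow_c 0.94 [192.2 324.7] xy mm [ 441.3 -268.7] 445 424
scene cap_yellow_c 0.41 [339.3 319.3] xy mm [661.9  -3.3] 4302 378
scene cap_black_c 0.96 [164.  364.3] xy mm [ 440.4 -350. ] 476 463
scene jar_red_c 0.84 [234.2 354.9] xy mm [ 547.2 -267.6] 774 791
scene jar_blue_c 0.61 [263.2 327.2] xy mm [ 560.8 -195.5] 761 750
scene jar_yellow_c 0.67 [204.9 392.6] xy mm [ 557.4 -344.5] 786 851
scene jar_black_c 0.87 [278.2 290.7] xy mm [ 544.6 -114.4] 689 715
scene tray_c 0.78 [374.3 275.7] xy mm [670.4  11.3] 3408 706
scene mat_c 0.6 [360.2 183.1] xy mm [514.9 189.4] 6750 634
```

```bash
cat > seg.py <<'E'
from h import *
RNG={'red':[((0,120,60),(8,255,255)),((172,120,60),(180,255,255))],'blue':[((108,120,50),(128,255,255))],'yellow':[((15,130,80),(32,255,255))],'black':[((0,0,0),(180,255,42))],'mat':[((60,80,20),(90,255,255))]}
def seg(im,n,near=None,rad=25):
    hsv=cv2.cvtColor(im,cv2.COLOR_RGB2HSV); m=sum(cv2.inRange(hsv,a,b) for a,b in RNG[n])>0
    if near is not None:
        k=np.zeros(m.shape,np.uint8); cv2.circle(k,tuple(int(round(v)) for v in near),rad,1,-1); m&=k>0
    k,l,s,c=cv2.connectedComponentsWithStats(m.astype(np.uint8)); 
    if k<2:return m
    return l==1+np.argmax(s[1:,4])
E
python3 - <<'E'
from seg import *
g={'red':(426,-179),'blue':(446,-112),'yellow':(440,-270),'black':(439,-350)}
for c in ['top','scene']:
    im=np.load(f'last_{c}.npy'); i=imaging.camera_info(c)
    for n,p in g.items():
        m=seg(im,n,proj([p[0]/1e3,p[1]/1e3,.01],i)[0],14 if c=='scene' else 13); x,a,b=fit(m,i,CAP); print(c,n,np.round(x*1e3,1),a,round(b))
    m=seg(im,'mat').astype(np.uint8); m=cv2.morphologyEx(m,cv2.MORPH_CLOSE,np.ones((5,5)))
    cn=max(cv2.findContours(m,0,1)[0],key=cv2.contourArea)
    w=onz(cn.reshape(-1,2),.002,i)[:,:2]*1e3; r=cv2.minAreaRect(w.astype(np.float32)); print(c,'mat',r)
for c,(a,b,x,y) in {'top':(210,160,210,80),'scene':(270,190,190,190)}.items():
    im=np.load(f'last_{c}.npy')[b:b+y,a:a+x]; s=3.8 if c=='top' else 3.15
    cv2.imwrite(f'pics/crop_{c}.png',cv2.resize(im,None,fx=s,fy=s,interpolation=cv2.INTER_CUBIC)[:,:,::-1])
E
```

```text
top red [ 425.6 -179. ] 296 306
top blue [ 446.8 -112.8] 280 297
top yellow [ 441.  -270.7] 307 314
top black [ 438.4 -350.6] 309 324
top mat ((496.1939697265625, 221.98239135742188), (157.44723510742188, 276.99139404296875), 9.657798767089844)
scene red [ 426.  -177.4] 341 383
scene blue [ 447.1 -111.5] 314 364
scene yellow [ 441.  -269.4] 381 424
scene black [ 425.  -350.7] 112 460
scene mat ((496.9372863769531, 223.06298828125), (154.5038604736328, 274.52593994140625), 9.678547859191895)
```

View pics/crop_top.png

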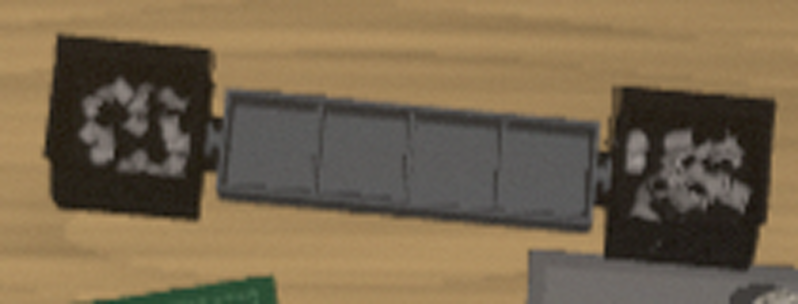

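View pics/crop_scene.png

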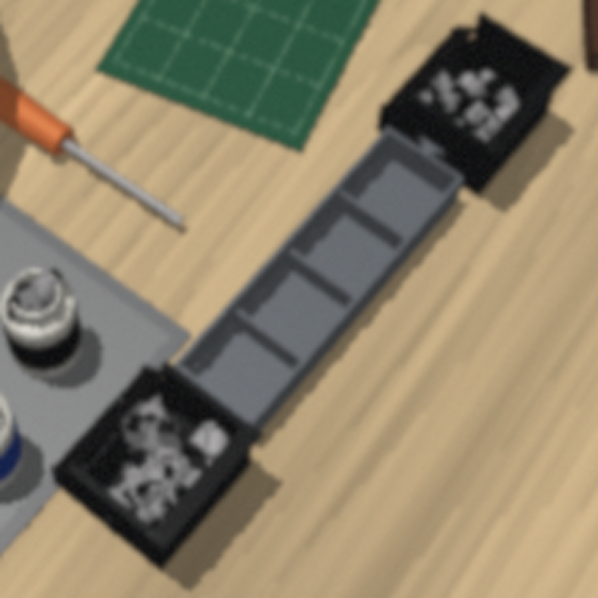

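```bash
python3 - <<'E'
from h import *
for c,pts,s,o in [('top',[(228,90),(598,122),(590,228),(218,196)],3.8,(210,160))]:
    i=imaging.camera_info(c); p=np.array(pts)/s+o-.4
    w=onz(p,.032,i)[:,:2]*1e3; print(np.round(w,1),w.mean(0))
    for a,b in [(0,1),(3,2)]: d=w[a]-w[b]; print(np.degrees(np.arctan2(-d[0],d[1])),np.linalg.norm(d))
i=imaging.camera_info('scene')
w=onz(np.array([(392,132),(462,182),(182,362),(255,432)])/3.15+(270,190)-.4,.032,i)[:,:2]*1e3;print(w,w.mean(0))
s=ctrl.get_state(); r=R.from_quat(s['tcp_rot']).as_matrix(); print(r)
E
```

```text
[[703.9 124.9]
 [687.8 -94.8]
 [623.8 -90.2]
 [639.6 129.1]] [663.77771363  17.24742184]
-4.181534924996286 220.35659596838937
-4.123312001449694 219.80798017751613
[[648.98212065 130.76237788]
 [706.80611101 124.18323107]
 [631.10678282 -85.19859092]
 [693.36734883 -96.96600441]] [670.06559083  18.1952534 ]
[[ 8.93449048e-01  4.49164556e-01 -1.06125724e-05]
 [ 4.49164556e-01 -8.93449047e-01 -4.33662161e-05]
 [-2.89603599e-05  3.39787131e-05 -9.99999999e-01]]
```

```bash
cat > go.py <<'E'
from h import *
import sys
# go.py x y z(mm) yaw_of_tool_y(deg)
x,y,z,a=map(float,sys.argv[1:5])
s=ctrl.get_state(); r=R.from_quat(s['tcp_rot']).as_matrix(); p=s['eef_pos']
d=r.T@(np.array([x,y,z])/1e3-p)/.025
cur=np.degrees(np.arctan2(r[1,1],r[0,1])); da=(a-cur+90)%180-90
print('rows',np.round(d,2),'turn',round(-da/5,2),'| rows needed',round(np.linalg.norm(d)*25/41.7,1),round(abs(da)/7.16,1),'t',round(s['time'],1),'p',np.round(p*1e3,1),'cur',round(cur,1),'q6',round(s['qpos'][5],2))
E
python3 go.py 665 17 200 -4.2
```

```text
rows [ 24.07 -15.66   1.25] turn -11.82 | rows needed 17.2 8.3 t 1.2 p [ 303.2 -603.1  231.3] cur -63.3 q6 -0.15
```

```bash
python3 -m creep '[24.07,-15.66,1.25,-11.82,24.07,-15.66,1.25,-11.82,24.07,-15.66,1.25,-11.82,24.07,-15.66,1.25,-11.82,24.07,-15.66,1.25,-11.82,24.07,-15.66,1.25,-11.82,24.07,-15.66,1.25,-11.82,24.07,-15.66,1.25,-11.82,24.07,-15.66,1.25,-11.82,24.07,-15.66,1.25,-11.82,24.07,-15.66,1.25,-11.82,24.07,-15.66,1.25,-11.82,24.07,-15.66,1.25,-11.82,24.07,-15.66,1.25,-11.82,24.07,-15.66,1.25,-11.82,24.07,-15.66,1.25,-11.82,24.07,-15.66,1.25,-11.82,24.07,-15.66,1.25,-11.82,24.07,-15.66,1.25,-11.82,24.07,-15.66,1.25,-11.82]' 0 40
python3 go.py 665 17 200 -4.2
python3 - <<'E'
from h import *
i=imaging.camera_info('wrist');im=imaging.read_camera('wrist');np.save('last_wrist.npy',im)
s=ctrl.get_state(); r=R.from_quat(s['tcp_rot']); 
print('cam in tool',r.as_matrix().T@(i['origin']-s['eef_pos']),(r.inv()*R.from_quat(i['attitude'])).as_matrix())
cv2.imwrite('pics/w1.png',im[:,:,::-1])
E
```

```text
time: 2.92
eef_pos: [0.6648, 0.017, 0.1998]
tcp_rot: [0.732, 0.681, -0.001, -0.0]
contact_force: [-0.5, -0.9, -0.1]
opening: 0.999
rows [-0.    0.01 -0.01] turn 0.01 | rows needed 0.0 0.0 t 2.9 p [664.8  17.  199.8] cur -4.1 q6 -0.05
cam in tool [ 0.07861146 -0.00075548 -0.14262935] [[ 1.51247791e-03 -9.52494605e-01 -3.04551702e-01]
 [ 9.99998515e-01  1.18905981e-03  1.24741582e-03]
 [-8.26026646e-04 -3.04553136e-01  9.52494989e-01]]
```

View pics/w1.png

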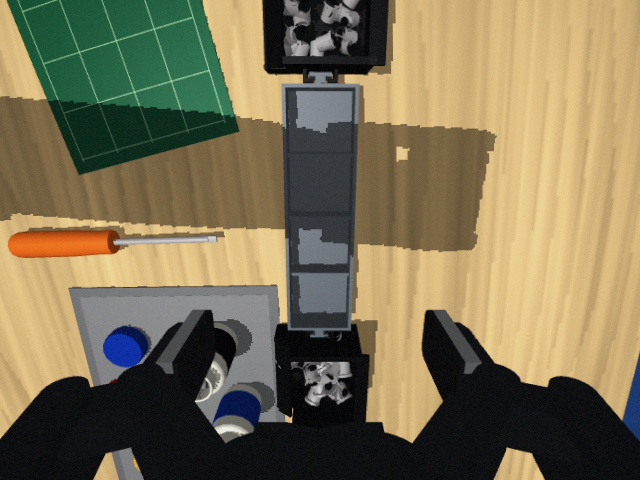

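```bash
python3 - <<'E'
from h import *
i=imaging.camera_info('wrist')
w=onz([(282.5,85),(360,85),(352,330),(287.5,330)],.032,i)[:,:2]*1e3;print(np.round(w,1),w.mean(0))
m=(w[0]+w[1]-w[2]-w[3])/2; print(np.degrees(np.arctan2(-m[0],m[1])),np.linalg.norm(m))
E
```

```text
[[643.7 129.1]
 [705.3 124.5]
 [688.7 -96.5]
 [625.6 -91.9]] [665.82445763  16.30493725]
-4.469931310346439 221.69222059731408
```

```bash
python3 go.py 665.7 17 6 -4.4; python3 -m creep '[0,0.03,5,0,0,0.03,7.76,0.06,0,0.03,7.76,0.06,0,0.03,7.76,0.06,0,0.03,7.76,0.06,0,0.03,7.76,0.06,0,0.03,7.76,0.06,0,0.03,7.76,0.06]' 0 40
python3 -m creep '[0,0,0,0,0,0,0,0,0,0,0,0,0,0,0,0,0,0,0,0,0,0,0,0,0,0,0,0,0,0,0,0,0,0,0,0,0,0,0,0]' 120 40
```

```text
rows [0.04 0.05 7.76] turn 0.04 | rows needed 4.7 0.0 t 3.0 p [664.6  16.1 199.9] cur -4.2 q6 -0.05
time: 3.63
eef_pos: [0.6674, 0.0154, 0.0088]
tcp_rot: [0.735, 0.678, 0.001, 0.002]
contact_force: [0.1, 0.1, 0.3]
opening: 1.001
time: 4.47
eef_pos: [0.6676, 0.0164, 0.0098]
tcp_rot: [0.734, 0.679, 0.001, 0.002]
contact_force: [-3.6, -1.0, 5.7]
opening: 0.717
```

```bash
python3 -m creep '[0,0,-0.3,0,0,0,-0.7,0,0,0,-1.2,0,0,0,-1.8,0,0,0,-2.4,0,0,0,-3,0,0,0,-3.6,0,0,0,-4,0,0,0,-4,0,0,0,-4,0]' 120 50
python3 go.py 496.5 222.5 120 9.7
python3 - <<'E'
from h import *
for c in ['wrist','top']:
    im=imaging.read_camera(c)
    cv2.imwrite(f'pics/l_{c}.png',im[:,:,::-1])
E
```

```text
time: 5.3
eef_pos: [0.6662, 0.0169, 0.1072]
tcp_rot: [0.734, 0.679, 0.001, 0.001]
contact_force: [0.4, -0.2, -2.0]
opening: 0.708
rows [ 7.66 -7.41 -0.53] turn -2.84 | rows needed 6.4 2.0 t 5.3 p [666.2  16.9 107.2] cur -4.5 q6 -0.05
```

View pics/l_wrist.png

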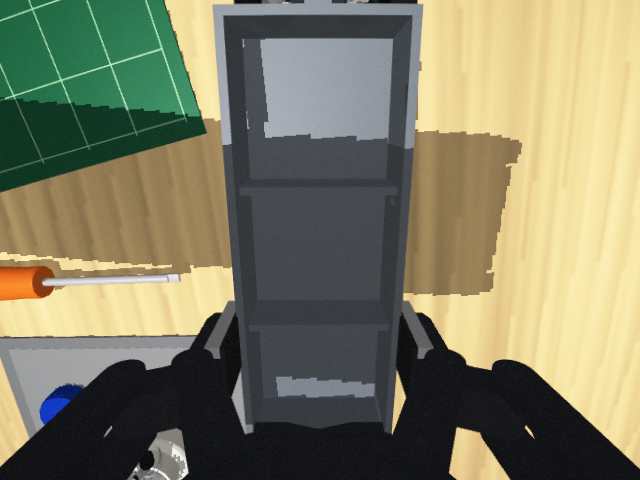

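View pics/l_top.png

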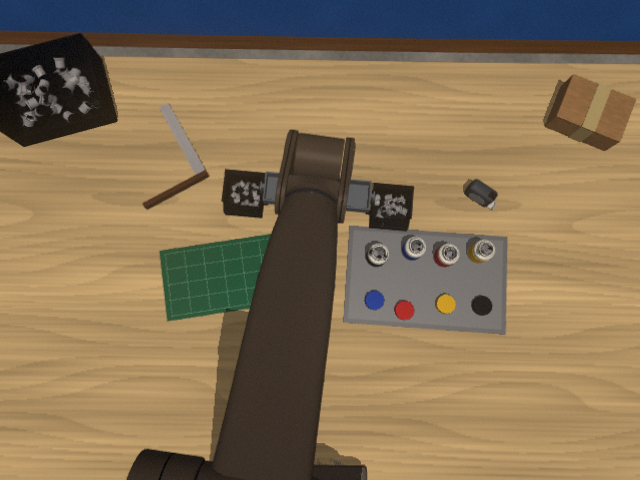

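```bash
python3 -m creep '[1,-1,0,0,2.5,-2.5,0,0,4,-4,0,-1,5.5,-5.3,0,-2,6.6,-6.4,0,-2.84,7.3,-7.1,0,-2.84,7.66,-7.41,0,-2.84,7.66,-7.41,0,-2.84,7.66,-7.41,0,-2.84,7.66,-7.41,0,-2.84,7.66,-7.41,0,-2.84]'
python3 go.py 496.5 222.5 11.8 9.7
python3 - <<'E'
from h import *
for c in ['wrist']:
    im=imaging.read_camera(c)
    cv2.imwrite(f'pics/l2_{c}.png',im[:,:,::-1])
E
```

```text
time: 6.32
eef_pos: [0.4968, 0.2215, 0.1058]
tcp_rot: [0.645, 0.764, -0.0, 0.0]
contact_force: [-0.5, 0.9, -1.4]
opening: 0.713
rows [ 0.04 -0.01  3.76] turn -0.02 | rows needed 2.3 0.0 t 6.3 p [496.8 221.5 105.8] cur 9.6 q6 0.07
```

View pics/l2_wrist.png

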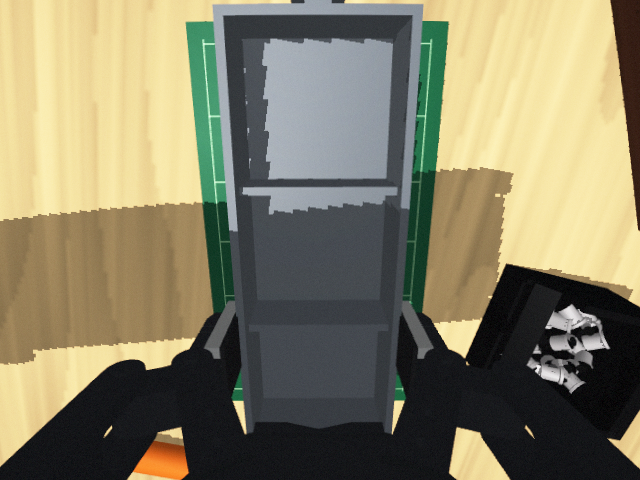

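```bash
python3 -m creep '[0.04,0,1,0,0.04,0,2,0,0.04,0,3,0,0.04,0,3.5,0,0.04,0,3.6,0,0.04,0,3.7,0,0.04,0,3.75,0,0.04,0,3.8,0,0.04,0,3.85,0,0.04,0,3.88,0,0.04,0,3.88,0]'
python3 -m creep '[0,0,0.02,0,0,0,0.04,0,0,0,0.04,0]'
```

```text
time: 7.28
eef_pos: [0.4974, 0.2237, 0.0119]
tcp_rot: [0.645, 0.764, 0.001, 0.001]
contact_force: [-3.8, -2.8, 7.0]
opening: 0.715
time: 7.53
eef_pos: [0.4974, 0.2237, 0.0118]
tcp_rot: [0.645, 0.764, 0.001, 0.001]
contact_force: [-6.5, -3.2, 13.0]
opening: 0.714
```

Down with contact (13 N). Release slowly, rise.

```bash
python3 -m creep '[0,0,-0.03,0,0,0,-0.03,0,0,0,-0.03,0,0,0,-0.03,0,0,0,-0.03,0,0,0,-0.03,0,0,0,-0.03,0,0,0,-0.5,0,0,0,-1.5,0,0,0,-3,0,0,0,-4.5,0,0,0,-6,0,0,0,-6,0]' 0
python3 go.py 450 -112 200 0
python3 - <<'E'
from h import *
for c in ['wrist']:
    i=imaging.camera_info(c);im=imaging.read_camera(c);np.save('last_wrist.npy',im)
    import pickle;pickle.dump(i,open('wi.pkl','wb'))
    cv2.imwrite(f'pics/l3_{c}.png',im[:,:,::-1])
E
```

```text
time: 8.62
eef_pos: [0.5011, 0.2248, 0.1684]
tcp_rot: [0.645, 0.764, 0.007, 0.005]
contact_force: [0.9, 0.4, 0.5]
opening: 1.001
rows [-12.93  -4.27  -1.35] turn 1.94 | rows needed 8.2 1.4 t 8.6 p [501.1 224.8 168.4] cur 9.7 q6 0.07
```

View pics/l3_wrist.png

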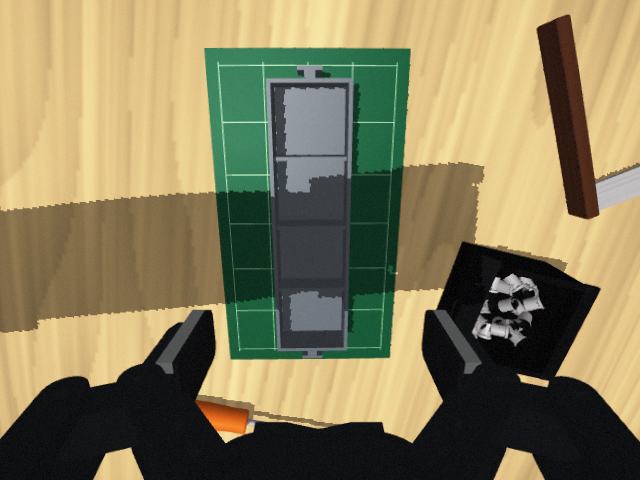

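```bash
python3 - <<'E'
from h import *
import pickle
i=pickle.load(open('wi.pkl','rb'))
for P,z in [([(205,48),(410,48),(390,358),(231,358)],.002),([(267,79.5),(353,79.5),(347,349),(277,349.5)],.034)]:
    w=onz(P,z,i)[:,:2]*1e3;print(np.round(w,1),w.mean(0))
    for m in [(w[0]+w[1]-w[2]-w[3])/2]: print(np.degrees(np.arctan2(-m[0],m[1])),np.linalg.norm(m))
E
```

```text
[[393.9 346.8]
 [550.4 373.9]
 [598.7  97.2]
 [440.9  72.2]] [495.95476587 222.50948343]
9.811775063367387 279.751535489122
[[448.2 328.9]
 [508.3 339.3]
 [546.5 121.6]
 [485.  111.3]] [497.00486889 225.27532869]
9.76746778325074 220.91057367627513
```

```bash
python3 go.py 500 -270 250 0;python3 -m creep '[-19.5,-3.3,-3.26,1.94,-19.5,-3.3,-3.26,1.94,-19.5,-3.3,-3.26,1.94,-19.5,-3.3,-3.26,1.94,-19.5,-3.3,-3.26,1.94,-19.5,-3.3,-3.26,1.94,-19.5,-3.3,-3.26,1.94,-19.5,-3.3,-3.26,1.94,-19.5,-3.3,-3.26,1.94,-19.5,-3.3,-3.26,1.94,-19.5,-3.3,-3.26,1.94,-19.5,-3.3,-3.26,1.94,-19.5,-3.3,-3.26,1.94,-19.5,-3.3,-3.26,1.94,-19.5,-3.3,-3.26,1.94]'
cat > shot.py <<'E'
from h import *
import sys,pickle
c=sys.argv[1]; i=imaging.camera_info(c); im=imaging.read_camera(c); np.save(f'last_{c}.npy',im); pickle.dump(i,open(f'i_{c}.pkl','wb')); cv2.imwrite(f'pics/{sys.argv[2]}.png',im[:,:,::-1])
E
python3 go.py 500 -270 250 0; python3 shot.py wrist w4
```

```text
rows [-19.49  -3.27  -3.47] turn 1.94 | rows needed 12.0 1.4 t 8.7 p [499.5 224.3 164.8] cur 9.7 q6 0.07
time: 9.92
eef_pos: [0.496, -0.2704, 0.2383]
tcp_rot: [0.707, 0.707, 0.0, -0.001]
contact_force: [-0.1, 0.7, -0.4]
opening: 1.0
rows [ 0.02  0.16 -0.47] turn -0.01 | rows needed 0.3 0.0 t 9.9 p [ 496.  -270.4  238.3] cur -0.1 q6 -0.68
```

View pics/w4.png

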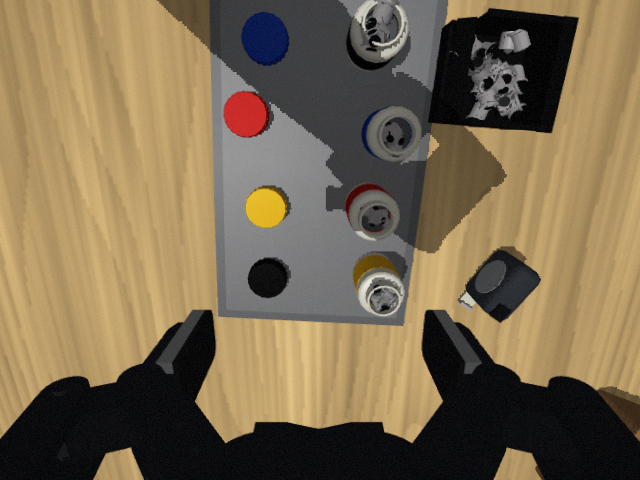

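```bash
cat > meas.py <<'E'
from seg import *
import pickle
c='wrist'; im=np.load('last_wrist.npy'); i=pickle.load(open('i_wrist.pkl','rb'))
g={'red':(426,-178),'blue':(447,-112),'yellow':(440,-270),'black':(439,-350)}
vis=cv2.resize(im,None,fx=3,fy=3,interpolation=cv2.INTER_CUBIC)
def draw(P,col):
    cv2.polylines(vis,[np.round((proj(P,i)+.5)*3).astype(int)],True,col,1)
for n,p in g.items():
    m=seg(im,n,proj([p[0]/1e3,p[1]/1e3,.01],i)[0],29); x,a,b=fit(m,i,CAP); print(n,np.round(x*1e3,1),a,round(b))
    draw(cyl(*x,[(.021,.018)]),(0,255,0)); draw(cyl(*x,[(.021,.002)]),(0,255,0))
J={'red':(546,-268),'blue':(560.5,-196.5),'yellow':(556,-344),'black':(544,-115.5)}
import sys
if len(sys.argv)>1: J=eval(sys.argv[1])
for n,p in J.items():
    for r,z in [(.016,.078),(.023,.064),(.023,.002)]: draw(cyl(p[0]/1e3,p[1]/1e3,[(r,z)]),(255,0,255))
cv2.imwrite('pics/ov.png',vis[0:990,600:1350,::-1][::1,::1][:, :] if 0 else cv2.resize(vis[0:990,600:1350],None,fx=.8,fy=.6)[:,:,::-1])
cv2.imwrite('pics/ovj.png',vis[0:990,1000:1320,::-1][0:560]); cv2.imwrite('pics/ovj2.png',vis[440:990,1000:1320,::-1])
cv2.imwrite('pics/ovjj.png',np.hstack([vis[0:550,1000:1320],vis[440:990,1000:1320]])[:,:,::-1])
cv2.imwrite('pics/ovc.png',np.hstack([vis[0:550,640:900],vis[440:990,640:900]])[:,:,::-1])
E
python3 meas.py
```

```text
red [ 425.4 -178.5] 1658 1682
blue [ 446.3 -112.7] 1975 2011
yellow [ 440.4 -269.8] 1376 1398
black [ 438.6 -349.9] 1212 1256
```

View pics/ovjj.png

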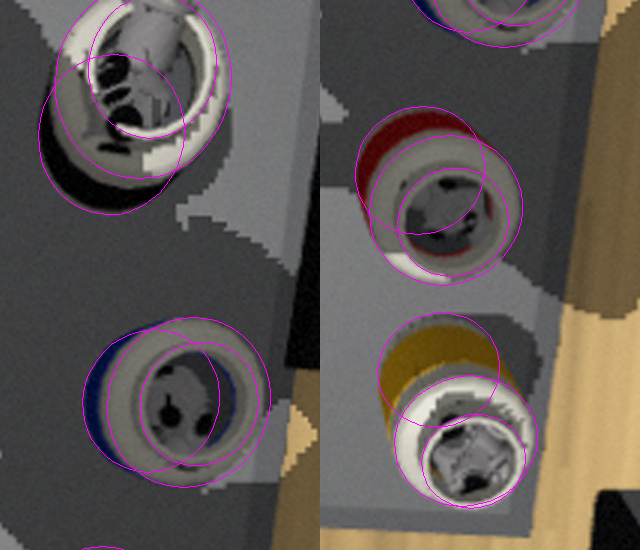

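View pics/ovc.png

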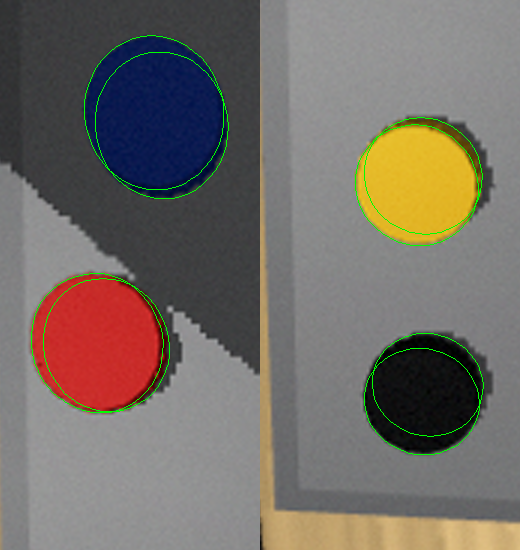

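```bash
cat > jfit.py <<'E'
from h import *
import pickle
def gm(im):
    g=cv2.GaussianBlur(im,(0,0),.8).astype(np.float32); return np.minimum(np.sqrt(sum(cv2.Sobel(g,cv2.CV_32F,a,b)**2 for a,b in [(1,0),(0,1)])).max(2),200)
J={'red':(546,-268),'blue':(560.5,-196.5),'yellow':(556,-344),'black':(544,-115.5)}
for c in ['wrist','top','scene']:
    im=np.load(f'last_{c}.npy'); i=pickle.load(open('i_wrist.pkl','rb')) if c=='wrist' else imaging.camera_info(c); G=gm(im)
    for n,p in J.items():
        best=[]
        for dx in np.arange(-4,4.1,.5):
            for dy in np.arange(-4,4.1,.5):
                x,y=(p[0]+dx)/1e3,(p[1]+dy)/1e3
                s=0
                for r,z in [(.023,.064),(.016,.076)]:
                    q=proj(cyl(x,y,[(r,z)]),i).astype(np.float32); s+=cv2.remap(G,q[:,0],q[:,1],1).mean()
                best.append((s,p[0]+dx,p[1]+dy))
        best.sort(reverse=True); w=np.array(best[:8]); print(c,n,best[0],np.round(w[:,1:].mean(0),1))
E
python3 jfit.py
```

```text
wrist red (np.float32(204.52191), np.float64(544.5), np.float64(-266.5)) [ 544.4 -266.6]
wrist blue (np.float32(168.398), np.float64(558.5), np.float64(-196.5)) [ 558.4 -196.6]
wrist yellow (np.float32(317.31653), np.float64(556.0), np.float64(-346.0)) [ 556.5 -345.8]
wrist black (np.float32(251.35013), np.float64(543.0), np.float64(-118.5)) [ 542.7 -118.4]
top red (np.float32(314.83673), np.float64(545.5), np.float64(-266.5)) [ 545.2 -266.5]
top blue (np.float32(300.75488), np.float64(559.5), np.float64(-195.0)) [ 559.4 -195.1]
top yellow (np.float32(296.78613), np.float64(555.0), np.float64(-341.5)) [ 555.  -341.8]
top black (np.float32(289.4337), np.float64(543.0), np.float64(-115.5)) [ 542.9 -115.4]
scene red (np.float32(256.39447), np.float64(550.0), np.float64(-269.5)) [ 549.8 -269.5]
scene blue (np.float32(271.9174), np.float64(564.5), np.float64(-199.0)) [ 564.4 -198.8]
scene yellow (np.float32(237.01654), np.float64(560.0), np.float64(-344.5)) [ 559.9 -344.4]
scene black (np.float32(250.61624), np.float64(548.0), np.float64(-119.5)) [ 547.6 -119. ]
```

```bash
python3 go.py 545.5 -267.5 160 0; python3 -m creep '[0.1,2,3.15,0,0.1,2,3.15,0,0.1,2,3.15,0,0.1,2,3.15,0,0.1,2,3.15,0,0.1,2,3.15,0]'
cat > close.py <<'E'
# close.py kind x y : wrist closeup of jar/cap, fits
from h import *
import sys,pickle
kind,x0,y0=sys.argv[1],float(sys.argv[2]),float(sys.argv[3]); z0=float(sys.argv[4]) if len(sys.argv)>4 else .002
i=imaging.camera_info('wrist'); im=imaging.read_camera('wrist'); np.save('last_wrist.npy',im); pickle.dump(i,open('i_wrist.pkl','wb'))
g=cv2.GaussianBlur(im,(0,0),1).astype(np.float32); G=np.minimum(np.sqrt(sum(cv2.Sobel(g,cv2.CV_32F,a,b)**2 for a,b in [(1,0),(0,1)])).max(2),100)
rings={'jar':[(.023,z0+.062),(.0155,z0+.0755)],'cap':[(.021,z0+.016)]}[kind]
from scipy.optimize import differential_evolution
for rr in [[r] for r in rings]+([rings] if len(rings)>1 else []):
    f=lambda p:-sum(cv2.remap(G,*[q.astype(np.float32) for q in proj(cyl(p[0]/1e3,p[1]/1e3,[(r,z)]),i).T],1).mean() for r,z in rr)
    s=differential_evolution(f,[(x0-6,x0+6),(y0-6,y0+6)],seed=0,popsize=20); print(np.round(s.x,1),round(-s.fun,1))
k=3; u,v=proj([s.x[0]/1e3,s.x[1]/1e3,z0+.05],i)[0]; vis=cv2.resize(im,None,fx=k,fy=k,interpolation=cv2.INTER_CUBIC)
for r,z in rings: cv2.polylines(vis,[np.round((proj(cyl(s.x[0]/1e3,s.x[1]/1e3,[(r,z)]),i)+.5)*k-.5).astype(int)],True,(255,0,255),1)
a,b=int(max(0,v*k-220)),int(max(0,u*k-220)); cv2.imwrite('pics/close.png',vis[a:a+440,b:b+440,::-1])
st=ctrl.get_state(); print('p',np.round(st['eef_pos']*1e3,1),'t',round(st['time'],1))
E
python3 close.py jar 545.5 -267.5
```

```text
rows [0.08 1.98 3.13] turn 0.0 | rows needed 2.2 0.0 t 10.0 p [ 496.2 -269.7  238.3] cur 0.0 q6 -0.68
time: 10.47
eef_pos: [0.5472, -0.2684, 0.163]
tcp_rot: [0.707, 0.707, 0.0, 0.001]
contact_force: [1.5, 0.8, 0.1]
opening: 1.0
[ 545.9 -266.6] 91.5
[ 543.8 -269.3] 79.7
[ 545.7 -265.2] 143.8
p [ 547.3 -268.9  163.5] t 10.5
```

View pics/close.png

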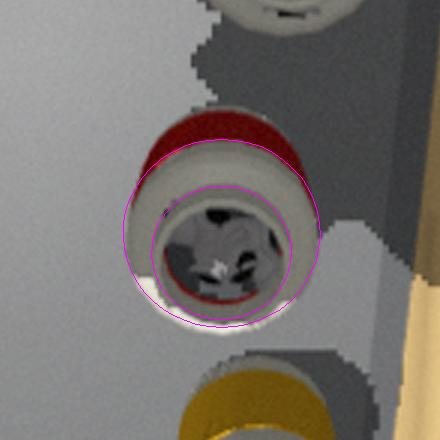

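```bash
python3 go.py 546 -266.6 40 0; python3 -m creep '[0.09,-0.05,1.5,0,0.09,-0.05,3,0,0.09,-0.05,4.9,0,0.09,-0.05,4.9,0,0.09,-0.05,4.9,0,0.09,-0.05,4.9,0]' 0 20
python3 -m creep '[0,0,0,0,0,0,0,0,0,0,0,0,0,0,0,0,0,0,0,0,0,0,0,0,0,0,0,0,0,0,0,0,0,0,0,0,0,0,0,0,0,0,0,0,0,0,0,0,0,0,0,0]' 135 20
python3 close.py jar 546 -266.6
```

```text
rows [ 0.1  -0.07  4.94] turn 0.0 | rows needed 3.0 0.0 t 10.5 p [ 547.3 -268.9  163.5] cur 0.0 q6 -0.62
time: 11.02
eef_pos: [0.5466, -0.2674, 0.041]
tcp_rot: [0.707, 0.707, 0.0, 0.002]
contact_force: [-0.7, 0.1, 0.7]
opening: 0.998
time: 12.1
eef_pos: [0.5466, -0.2672, 0.0408]
tcp_rot: [0.707, 0.707, 0.0, 0.002]
contact_force: [-2.4, 2.0, 6.6]
opening: 0.532
[ 546.4 -263.3] 56.4
[ 545.9 -268.3] 65.3
[ 545.8 -268.2] 115.1
p [ 546.6 -267.2   40.8] t 12.2
```

View pics/close.png

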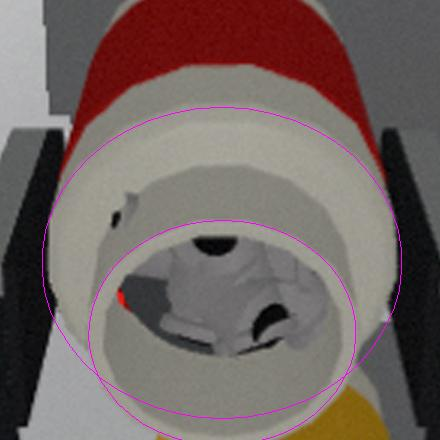

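```bash
python3 -m creep '[0,0,0,0,0,0,0,0,0,0,0,0,0,0,0,0,0,0,0,0,0,0,0,0,0,0,-2,0,0,0,-4,0,0,0,-4.92,0,0,0,-4.92,0,0,0,-4.92,0,0,0,-4.92,0]' 0
python3 close.py jar 546 -266.6;python3 go.py 426 -178.5 103 0
```

```text
time: 13.15
eef_pos: [0.5452, -0.2661, 0.161]
tcp_rot: [0.707, 0.707, -0.0, -0.0]
contact_force: [-0.4, 0.0, -0.8]
opening: 0.998
[ 545.8 -266.6] 93.0
[ 544.1 -269.4] 80.1
[ 545.5 -265. ] 149.9
p [ 544.5 -265.7  159.7] t 13.2
rows [ 3.48 -4.74  2.28] turn -0.0 | rows needed 3.8 0.0 t 13.2 p [ 544.5 -265.7  159.7] cur -0.0 q6 -0.62
```

View pics/close.png

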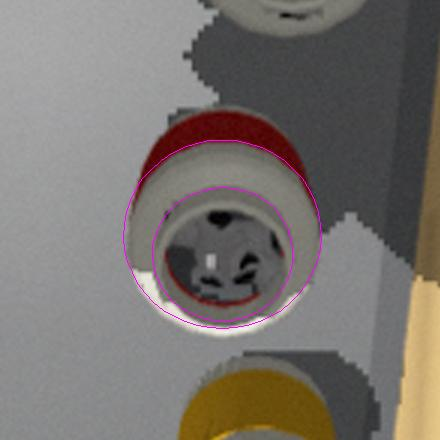

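```bash
python3 - <<'E'
from h import *
for k in range(4):
    i=imaging.camera_info('wrist'); s=ctrl.get_state(); r=R.from_quat(s['tcp_rot']).as_matrix()
    print(np.round(i['origin']*1e3,2),np.round(s['eef_pos']*1e3,2),np.round(r.T@(i['origin']-s['eef_pos'])*1e3,2),np.round(i['attitude'],4),np.round(s['qpos'],4))
    imaging.read_camera('top')
E
```

```text
[ 544.07 -188.17  302.59] [ 544.55 -265.66  159.69] [  77.73   -0.83 -142.77] [ 9.882e-01 -0.000e+00 -7.000e-04  1.533e-01] [-0.6212  0.2052  1.8106  0.      1.1287 -0.621 ]
[ 543.95 -188.1   301.98] [ 544.29 -265.47  159.02] [  77.71   -0.83 -142.77] [ 9.882e-01  1.000e-04 -1.200e-03  1.530e-01] [-0.6212  0.2059  1.8111  0.      1.1287 -0.621 ]
[ 543.97 -188.12  301.82] [ 544.27 -265.5   158.87] [  77.74   -0.83 -142.75] [ 9.882e-01  1.000e-04 -1.300e-03  1.529e-01] [-0.6213  0.2062  1.811   0.      1.1287 -0.621 ]
[ 544.05 -188.18  301.93] [ 544.36 -265.57  158.97] [  77.73   -0.81 -142.78] [ 0.9882  0.     -0.0012  0.1529] [-0.6213  0.2062  1.8108  0.      1.1287 -0.621 ]
```

```bash
python3 go.py 426 -178.5 103 0;  python3 -m creep '[3.48,-4.73,1,0,3.48,-4.73,1,0,3.48,-4.73,1.5,0,3.48,-4.73,2.25,0,3.48,-4.73,2.25,0,3.48,-4.73,2.25,0,3.48,-4.73,2.25,0,3.48,-4.73,2.25,0]' 0
python3 close.py cap 426 -178.5;python3 go.py 426 -178.5 8 0
```

```text
rows [ 3.48 -4.74  2.27] turn -0.0 | rows needed 3.8 0.0 t 13.4 p [ 544.5 -265.7  159.2] cur -0.0 q6 -0.62
time: 14.07
eef_pos: [0.4293, -0.1809, 0.1069]
tcp_rot: [0.707, 0.707, 0.0, 0.002]
contact_force: [0.9, -0.6, 0.2]
opening: 0.998
[ 425.  -176.4] 94.8
p [ 429.4 -181.   107. ] t 14.1
rows [ 0.11 -0.15  3.96] turn -0.01 | rows needed 2.4 0.0 t 14.1 p [ 429.4 -181.   107. ] cur -0.0 q6 -0.62
```

View pics/close.png

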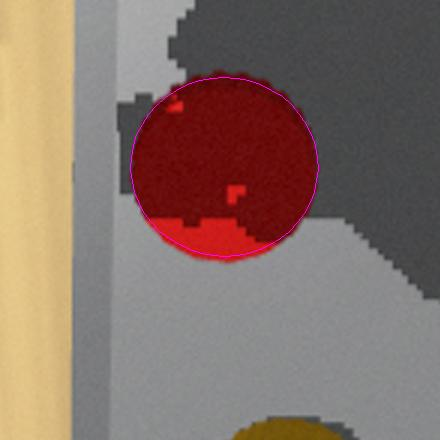

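```bash
for k in 1 2; do python3 -m creep '[0,0,0,0,0,0,0,0,0,0,0,0]' | grep -E 'time|eef'; done; python3 close.py cap 426 -178.5
```

```text
time: 14.37
eef_pos: [0.4279, -0.1798, 0.1057]
time: 14.62
eef_pos: [0.4272, -0.1793, 0.1051]
[ 425.1 -176.3] 92.7
p [ 427.2 -179.2  105.1] t 14.7
```

```bash
cat > capfit.py <<'E'
from seg import *
import pickle,sys
n=sys.argv[1]; x0,y0=float(sys.argv[2])/1e3,float(sys.argv[3])/1e3
im=np.load('last_wrist.npy'); i=pickle.load(open('i_wrist.pkl','rb'))
u=proj([x0,y0,.01],i)[0]; m=seg(im,n,u,50); x,a,b=fit(m,i,CAP); print('capfit',n,np.round(x*1e3,1),a,round(b))
E
python3 capfit.py red 425 -177; python3 go.py 425.7 -178 5 0
```

```text
capfit red [ 425.  -178.1] 3122 3189
rows [ 0.05 -0.06  4.  ] turn -0.0 | rows needed 2.4 0.0 t 14.7 p [ 427.2 -179.2  105.1] cur -0.0 q6 -0.62
```

```bash
python3 go.py 425.8 -178.2 4 0; python3 -m creep '[0.05,-0.05,1.5,0,0.05,-0.05,3,0,0.05,-0.05,3.9,0,0.05,-0.05,4.04,0,0.05,-0.05,4.04,0,0.05,-0.05,4.04,0,0.05,-0.05,4.04,0,0.05,-0.05,4.04,0,0.05,-0.05,4.04,0,0.05,-0.05,4.04,0]' 0 30
python3 -m creep '[0,0,0,0,0,0,0,0,0,0,0,0,0,0,0,0,0,0,0,0,0,0,0,0,0,0,0,0,0,0,0,0,0,0,0,0,0,0,0,0,0,0,0,0,0,0,0,0,0,0,0,0]' 150 30
python3 shot.py wrist c1
```

```text
rows [ 0.04 -0.05  4.04] turn -0.0 | rows needed 2.4 0.0 t 14.7 p [ 427.2 -179.2  105.1] cur -0.0 q6 -0.62
time: 15.5
eef_pos: [0.4266, -0.1785, 0.0052]
tcp_rot: [0.707, 0.707, 0.0, 0.001]
contact_force: [-0.4, 0.2, -0.1]
opening: 1.001
time: 16.58
eef_pos: [0.4261, -0.1781, 0.0043]
tcp_rot: [0.707, 0.707, -0.0, 0.0]
contact_force: [-1.0, -0.5, 4.6]
opening: 0.465
```

View pics/c1.png

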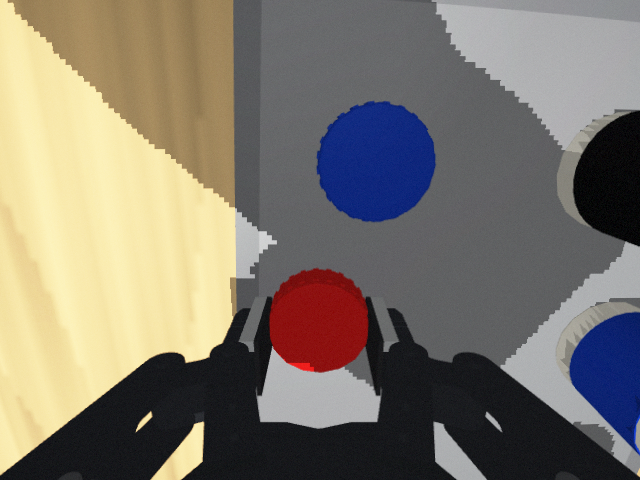

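```bash
python3 -m creep '[0,0,-1,0,0,0,-2.5,0,0,0,-4.2,0,0,0,-4.2,0,0,0,-4.2,0,0,0,-4.2,0]'
python3 go.py 546.6 -266.6 105 0
```

```text
time: 17.13
eef_pos: [0.4255, -0.1777, 0.1084]
tcp_rot: [0.707, 0.707, -0.0, -0.0]
contact_force: [-0.8, 0.3, -1.0]
opening: 0.468
rows [-3.55  4.84  0.13] turn -0.0 | rows needed 3.6 0.0 t 17.1 p [ 425.5 -177.7  108.4] cur -0.0 q6 -0.62
```

```bash
python3 -m creep '[-1.5,2,0.1,0,-2.7,3.6,0.1,0,-3.55,4.84,0.1,0,-3.55,4.84,0.1,0,-3.55,4.84,0.1,0,-3.55,4.84,0.1,0,-3.55,4.84,0.1,0,-3.55,4.84,0.1,0,-3.55,4.84,0.1,0,-3.55,4.84,0.1,0,-3.55,4.84,0.1,0,-3.55,4.84,0.1,0,-3.55,4.84,0.1,0]'
python3 go.py 546.6 -266.6 67.3 0; python3 shot.py wrist c2
```

```text
time: 18.22
eef_pos: [0.5469, -0.2667, 0.1069]
tcp_rot: [0.707, 0.707, 0.0, 0.0]
contact_force: [-0.3, -0.2, -0.8]
opening: 0.469
rows [ 0.   -0.01  1.58] turn -0.0 | rows needed 0.9 0.0 t 18.2 p [ 546.9 -266.7  106.9] cur -0.0 q6 -0.62
```

View pics/c2.png

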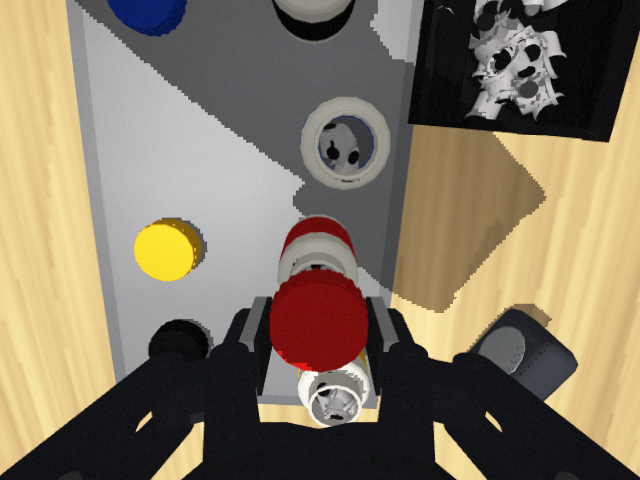

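```bash
python3 -m creep '[0,0,0.4,0,0,0,0.8,0,0,0,1,0,0,0,1.1,0,0,0,1.2,0,0,0,1.25,0,0,0,1.3,0,0,0,1.3,0,0,0,1.3,0]'; python3 -m creep '[0,0,0.06,0,0,0,0.12,0,0,0,0.18,0,0,0,0.24,0,0,0,0.28,0,0,0,0.28,0,0,0,0.28,0]'
```

```text
time: 19.02
eef_pos: [0.5471, -0.2668, 0.0743]
tcp_rot: [0.707, 0.707, 0.0, 0.0]
contact_force: [-0.1, 0.1, 0.1]
opening: 0.465
time: 19.6
eef_pos: [0.547, -0.2668, 0.0674]
tcp_rot: [0.707, 0.707, -0.0, -0.0]
contact_force: [-1.1, 0.9, 3.0]
opening: 0.466
```

```bash
python3 -m creep '[0,0,0,0,0,0,0,0,0,0,0,0,0,0,0,0,0,0,0,0,0,0,0,0,0,0,0,0,0,0,-1.5,0,0,0,-3,0,0,0,-4,0,0,0,-4,0,0,0,-4,0]' 0
python3 shot.py wrist c3;python3 go.py 559.5 -196 160 0
```

```text
time: 20.6
eef_pos: [0.5481, -0.2676, 0.1697]
tcp_rot: [0.707, 0.707, 0.0, 0.003]
contact_force: [-0.3, 0.3, -0.3]
opening: 1.001
rows [2.83 0.5  0.29] turn -0.0 | rows needed 1.7 0.0 t 20.6 p [ 546.9 -266.8  167.3] cur -0.0 q6 -0.62
```

View pics/c3.png

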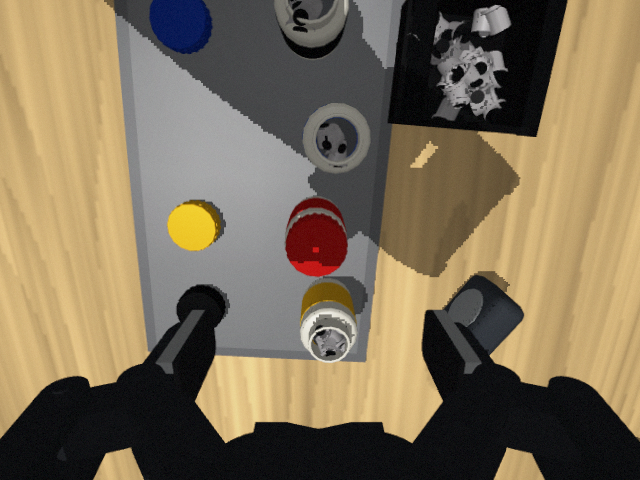

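```bash
python3 -m creep '[2.83,0.5,0.29,0,2.83,0.5,0.29,0,2.83,0.5,0.29,0,2.83,0.5,0.29,0,2.83,0.5,0.29,0,2.83,0.5,0.29,0,2.83,0.5,0.29,0,2.83,0.5,0.29,0,2.83,0.5,0.29,0]'
python3 close.py jar 559.5 -196.5; python3 go.py 560 -196.5 40 0
```

```text
time: 21.4
eef_pos: [0.5593, -0.1968, 0.1598]
tcp_rot: [0.708, 0.707, -0.0, 0.0]
contact_force: [0.1, 0.1, 0.8]
opening: 1.001
[ 559.8 -194.9] 94.7
[ 558.1 -198.5] 81.2
[ 559.8 -193.3] 146.7
p [ 559.4 -196.7  159.9] t 21.4
rows [0.01 0.02 4.8 ] turn -0.01 | rows needed 2.9 0.0 t 21.4 p [ 559.4 -196.7  159.9] cur -0.1 q6 -0.51
```

View pics/close.png

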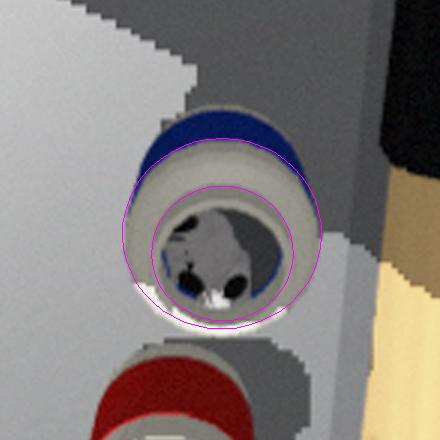

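```bash
python3 go.py 446.5 -112.5 103 0; python3 -m creep '[3.37,-4.52,1,0,3.37,-4.52,1,0,3.37,-4.52,1.5,0,3.37,-4.52,2.28,0,3.37,-4.52,2.28,0,3.37,-4.52,2.28,0,3.37,-4.52,2.28,0,3.37,-4.52,2.28,0,3.37,-4.52,2.28,0,3.37,-4.52,2.28,0]' 0
python3 close.py cap 446.5 -112.5; python3 capfit.py blue 446.5 -112.5;python3 go.py 446.5 -112.5 4 0
```

```text
rows [ 3.36 -4.52  2.27] turn -0.01 | rows needed 3.6 0.0 t 21.4 p [ 559.4 -196.7  159.9] cur -0.1 q6 -0.51
time: 22.28
eef_pos: [0.448, -0.1128, 0.1041]
tcp_rot: [0.707, 0.707, 0.0, 0.001]
contact_force: [0.0, 0.3, 0.2]
opening: 1.002
[ 446.  -110.3] 91.7
p [ 447.6 -112.5  103.8] t 22.3
capfit blue [ 446.  -112.1] 3144 3212
rows [ 0.   -0.05  3.99] turn -0.01 | rows needed 2.4 0.0 t 22.3 p [ 447.6 -112.5  103.8] cur -0.0 q6 -0.47
```

View pics/close.png

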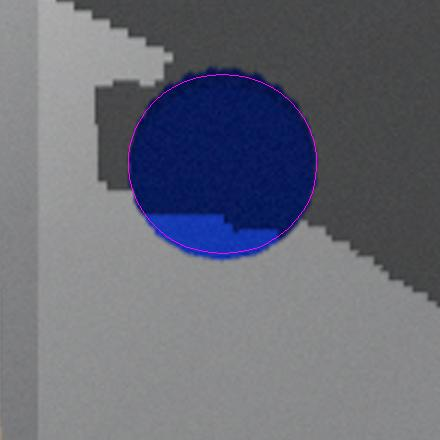

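```bash
python3 -m creep '[0.02,-0.05,1.5,0,0.02,-0.05,3,0,0.02,-0.05,3.8,0,0.02,-0.05,3.99,0,0.02,-0.05,3.99,0,0.02,-0.05,3.99,0,0.02,-0.05,3.99,0,0.02,-0.05,3.99,0,0.02,-0.05,3.99,0]' 0 30
python3 -m creep '[0,0,0,0,0,0,0,0,0,0,0,0,0,0,0,0,0,0,0,0,0,0,0,0,0,0,0,0,0,0,0,0,0,0,0,0,0,0,0,0,0,0,0,0,0,0,0,0,0,0,0,0]' 150 30
python3 -m creep '[0,0,-1,0,0,0,-2.5,0,0,0,-4.2,0,0,0,-4.2,0,0,0,-4.2,0,0,0,-4.2,0]'
python3 go.py 560.6 -194.9 105 0
```

```text
time: 23.08
eef_pos: [0.4464, -0.1118, 0.0046]
tcp_rot: [0.707, 0.707, 0.001, 0.002]
contact_force: [-0.6, -0.5, -0.2]
opening: 1.0
time: 24.17
eef_pos: [0.4454, -0.1113, 0.0036]
tcp_rot: [0.707, 0.707, -0.0, -0.0]
contact_force: [-1.1, 0.3, 6.0]
opening: 0.473
time: 24.67
eef_pos: [0.4449, -0.1111, 0.1076]
tcp_rot: [0.707, 0.707, -0.0, -0.0]
contact_force: [-0.3, 1.4, -0.6]
opening: 0.478
rows [-3.35  4.63  0.1 ] turn -0.0 | rows needed 3.4 0.0 t 24.7 p [ 444.9 -111.1  107.6] cur -0.0 q6 -0.47
```

```bash
python3 -m creep '[-1.5,2,0.1,0,-2.7,3.6,0.1,0,-3.32,4.63,0.1,0,-3.32,4.63,0.1,0,-3.32,4.63,0.1,0,-3.32,4.63,0.1,0,-3.32,4.63,0.1,0,-3.32,4.63,0.1,0,-3.32,4.63,0.1,0,-3.32,4.63,0.1,0,-3.32,4.63,0.1,0,-3.32,4.63,0.1,0,-3.32,4.63,0.1,0]'
python3 go.py 560.6 -194.1 66.6 0; python3 shot.py wrist c4
```

```text
time: 25.75
eef_pos: [0.5609, -0.1942, 0.1059]
tcp_rot: [0.707, 0.707, 0.0, 0.0]
contact_force: [-0.3, -0.3, -0.3]
opening: 0.474
rows [ 0.   -0.01  1.57] turn -0.0 | rows needed 0.9 0.0 t 25.8 p [ 560.9 -194.2  105.9] cur -0.0 q6 -0.5
```

View pics/c4.png

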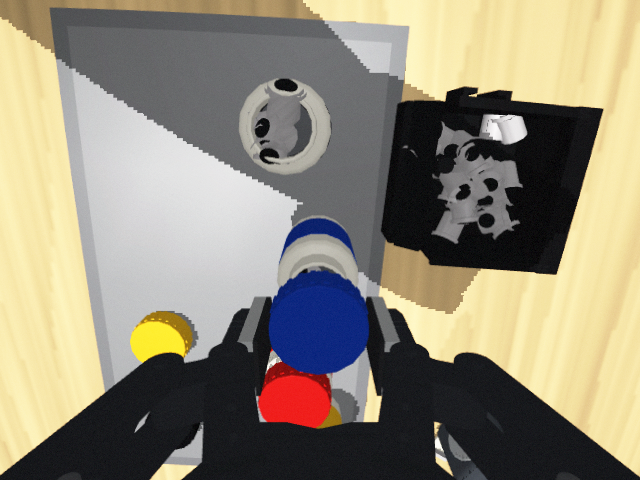

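```bash
python3 -m creep '[0,0,0.4,0,0,0,0.8,0,0,0,1,0,0,0,1.1,0,0,0,1.2,0,0,0,1.25,0,0,0,1.3,0,0,0,1.3,0,0,0,1.3,0]'; python3 -m creep '[0,0,0.06,0,0,0,0.12,0,0,0,0.18,0,0,0,0.24,0,0,0,0.28,0,0,0,0.28,0,0,0,0.28,0]'
```

```text
time: 26.55
eef_pos: [0.5611, -0.1944, 0.0733]
tcp_rot: [0.707, 0.707, 0.0, 0.0]
contact_force: [-0.7, -0.4, 0.0]
opening: 0.474
time: 27.13
eef_pos: [0.5611, -0.1944, 0.0667]
tcp_rot: [0.707, 0.707, -0.0, 0.0]
contact_force: [-2.2, 1.6, 4.3]
opening: 0.478
```

Seated. Release; next yellow jar look.

```bash
python3 -m creep '[0,0,0,0,0,0,0,0,0,0,0,0,0,0,0,0,0,0,0,0,0,0,0,0,0,0,0,0,0,0,-1.5,0,0,0,-3,0,0,0,-4,0,0,0,-4,0,0,0,-4,0]' 0
python3 shot.py wrist c5;python3 go.py 556 -344.5 160 0
```

```text
time: 28.13
eef_pos: [0.5622, -0.1949, 0.1686]
tcp_rot: [0.707, 0.707, 0.001, 0.002]
contact_force: [-0.6, 0.1, -0.8]
opening: 1.0
rows [-6.01 -0.2   0.25] turn -0.0 | rows needed 3.6 0.0 t 28.2 p [ 560.9 -194.3  166.3] cur -0.0 q6 -0.5
```

View pics/c5.png

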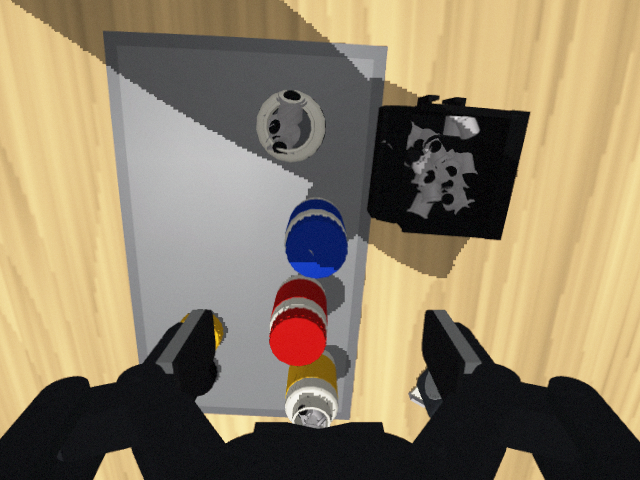

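```bash
python3 -m creep '[-6.01,-0.2,0.25,0,-6.01,-0.2,0.25,0,-6.01,-0.2,0.25,0,-6.01,-0.2,0.25,0,-6.01,-0.2,0.25,0,-6.01,-0.2,0.25,0,-6.01,-0.2,0.25,0,-6.01,-0.2,0.25,0,-6.01,-0.2,0.25,0,-6.01,-0.2,0.25,0]'
python3 close.py jar 556 -344.5; python3 go.py 440.5 -269.7 103 0
```

```text
time: 29.02
eef_pos: [0.5561, -0.3432, 0.1598]
tcp_rot: [0.707, 0.708, 0.0, -0.0]
contact_force: [-0.1, 0.5, -0.2]
opening: 1.004
[ 555.8 -343. ] 91.2
[ 555.4 -346.6] 78.6
[ 556.  -343.3] 149.8
p [ 556.2 -343.5  159.9] t 29.1
rows [ 2.96 -4.62  2.28] turn 0.01 | rows needed 3.6 0.0 t 29.1 p [ 556.2 -343.5  159.9] cur 0.1 q6 -0.71
```

View pics/close.png

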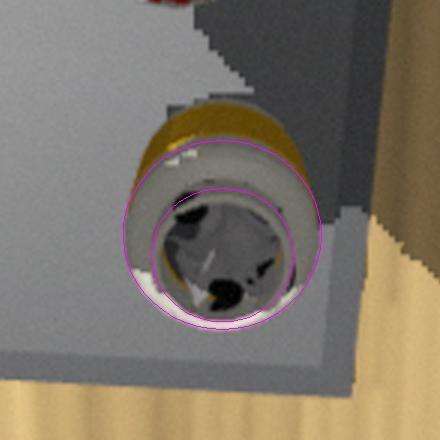

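```bash
python3 -m creep '[2.96,-4.62,1,0,2.96,-4.62,1,0,2.96,-4.62,1.5,0,2.96,-4.62,2.28,0,2.96,-4.62,2.28,0,2.96,-4.62,2.28,0,2.96,-4.62,2.28,0,2.96,-4.62,2.28,0,2.96,-4.62,2.28,0,2.96,-4.62,2.28,0]' 0
python3 close.py cap 440.5 -269.7; python3 capfit.py yellow 440.5 -269.7;python3 go.py 441 -269.7 4 0
```

```text
time: 29.9
eef_pos: [0.4418, -0.2717, 0.1042]
tcp_rot: [0.707, 0.707, 0.0, 0.001]
contact_force: [-0.3, 0.2, 0.1]
opening: 1.003
[ 434.5 -269.5] 40.3
p [ 441.5 -271.4  103.8] t 29.9
capfit yellow [ 446.1 -294.1] 1500 3065
rows [ 0.07 -0.03  3.99] turn -0.0 | rows needed 2.4 0.0 t 29.9 p [ 441.5 -271.4  103.8] cur -0.0 q6 -0.75
```

View pics/close.png

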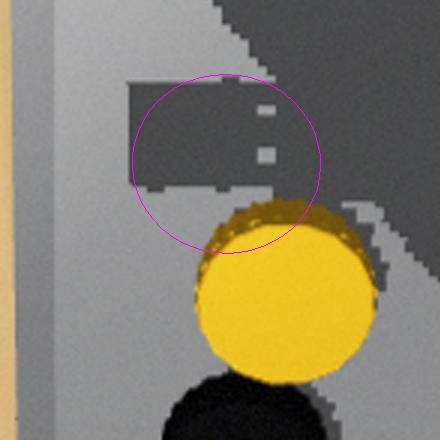

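```bash
python3 go.py 453 -300.5 103 0; python3 -m creep '[-1.17,0.46,0.03,0,-1.17,0.46,0.03,0,-1.17,0.46,0.03,0,-1.17,0.46,0.03,0,-1.17,0.46,0.03,0,-1.17,0.46,0.03,0,-1.17,0.46,0.03,0,-1.17,0.46,0.03,0]'
python3 close.py cap 453 -300.5; python3 capfit.py yellow 453 -300.5;python3 go.py 453.5 -300.5 4 0
```

```text
rows [-1.16  0.46  0.03] turn -0.0 | rows needed 0.8 0.0 t 29.9 p [ 441.5 -271.4  103.8] cur -0.0 q6 -0.75
time: 30.62
eef_pos: [0.4518, -0.2994, 0.1021]
tcp_rot: [0.707, 0.707, 0.0, -0.0]
contact_force: [0.3, 0.0, -0.5]
opening: 0.997
[ 448.1 -301.5] 87.7
p [ 451.9 -299.5  102.2] t 30.7
capfit yellow [ 448.1 -303.7] 3180 3228
rows [-0.04  0.07  3.93] turn 0.0 | rows needed 2.4 0.0 t 30.7 p [ 451.9 -299.5  102.2] cur 0.0 q6 -0.77
```

View pics/close.png

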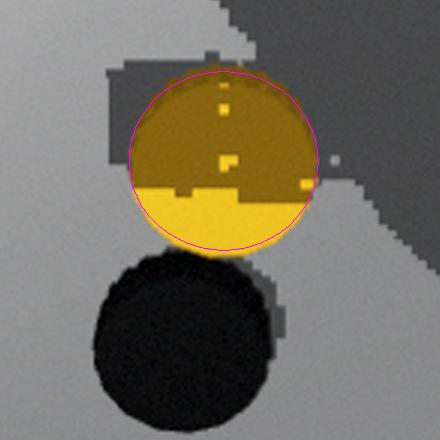

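```bash
python3 go.py 448.7 -303.7 103 0; python3 -m creep '[-0.17,-0.13,-0.03,0,-0.17,-0.13,-0.03,0,-0.17,-0.13,-0.03,0,-0.17,-0.13,-0.03,0,-0.17,-0.13,-0.03,0,-0.17,-0.13,-0.03,0,-0.17,-0.13,-0.03,0]'
python3 close.py cap 448 -303; python3 capfit.py yellow 448 -303.5;python3 go.py 448.7 -303.7 4 0
```

```text
rows [-0.17 -0.13 -0.03] turn 0.0 | rows needed 0.1 0.0 t 30.7 p [ 451.9 -299.5  102.2] cur 0.0 q6 -0.77
time: 31.25
eef_pos: [0.4487, -0.304, 0.1028]
tcp_rot: [0.707, 0.707, 0.0, -0.0]
contact_force: [-0.8, -0.5, 0.8]
opening: 1.005
[ 448.3 -301.8] 94.3
p [ 448.7 -304.   102.8] t 31.3
capfit yellow [ 448.1 -303.7] 3199 3241
rows [0.01 0.   3.95] turn -0.0 | rows needed 2.4 0.0 t 31.3 p [ 448.7 -304.   102.8] cur -0.0 q6 -0.78
```

```bash
python3 -m creep '[0.01,0,1.5,0,0.01,0,3,0,0.01,0,3.8,0,0.01,0,3.95,0,0.01,0,3.95,0,0.01,0,3.95,0,0.01,0,3.95,0,0.01,0,3.95,0,0.01,0,3.95,0]' 0 30
python3 -m creep '[0,0,0,0,0,0,0,0,0,0,0,0,0,0,0,0,0,0,0,0,0,0,0,0,0,0,0,0,0,0,0,0,0,0,0,0,0,0,0,0,0,0,0,0,0,0,0,0,0,0,0,0]' 150 30
python3 -m creep '[0,0,-1,0,0,0,-2.5,0,0,0,-4.2,0,0,0,-4.2,0,0,0,-4.2,0,0,0,-4.2,0]'
python3 go.py 556.7 -344.2 105 0
```

```text
time: 32.05
eef_pos: [0.4497, -0.3047, 0.0058]
tcp_rot: [0.707, 0.707, 0.0, 0.002]
contact_force: [0.6, -1.0, 0.3]
opening: 0.998
time: 33.13
eef_pos: [0.4489, -0.304, 0.0044]
tcp_rot: [0.707, 0.707, 0.0, 0.0]
contact_force: [-0.8, 0.4, 6.3]
opening: 0.471
time: 33.63
eef_pos: [0.448, -0.3031, 0.108]
tcp_rot: [0.707, 0.707, -0.0, -0.001]
contact_force: [0.1, -0.4, -0.7]
opening: 0.466
rows [-1.64  4.35  0.11] turn -0.0 | rows needed 2.8 0.0 t 33.6 p [ 448.  -303.1  108. ] cur -0.0 q6 -0.78
```

```bash
python3 -m creep '[-0.5,1.4,0.1,0,-1,2.8,0.1,0,-1.65,4.36,0.1,0,-1.65,4.36,0.1,0,-1.65,4.36,0.1,0,-1.65,4.36,0.1,0,-1.65,4.36,0.1,0,-1.65,4.36,0.1,0,-1.65,4.36,0.1,0,-1.65,4.36,0.1,0,-1.65,4.36,0.1,0,-1.65,4.36,0.1,0,-1.65,4.36,0.1,0]'
python3 go.py 556.7 -344.4 67.4 0; python3 shot.py wrist c6
```

```text
time: 34.72
eef_pos: [0.5576, -0.3451, 0.1069]
tcp_rot: [0.707, 0.707, 0.0, 0.0]
contact_force: [-0.4, 0.0, -0.2]
opening: 0.468
rows [ 0.03 -0.04  1.58] turn -0.0 | rows needed 0.9 0.0 t 34.7 p [ 557.6 -345.1  106.9] cur -0.0 q6 -0.71
```

View pics/c6.png

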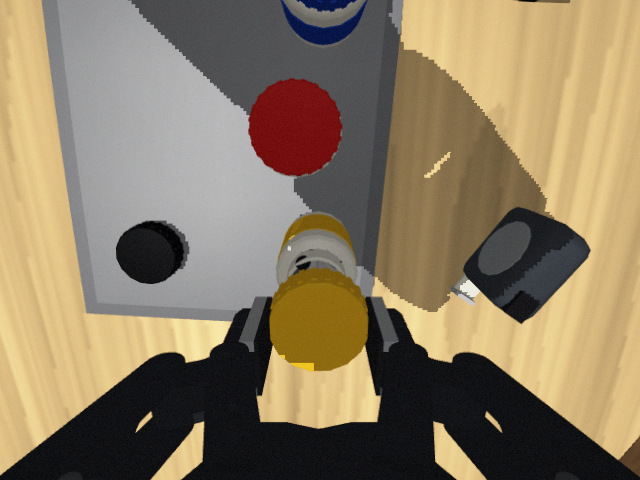

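```bash
python3 -m creep '[0.02,-0.03,0.4,0,0.02,-0.03,0.8,0,0.02,-0.03,1,0,0.02,-0.03,1.1,0,0.02,-0.03,1.2,0,0.02,-0.03,1.25,0,0.02,-0.03,1.3,0,0.02,-0.03,1.3,0,0.02,-0.03,1.3,0]'; python3 -m creep '[0,0,0.06,0,0,0,0.12,0,0,0,0.18,0,0,0,0.24,0,0,0,0.28,0,0,0,0.28,0,0,0,0.28,0]'
```

```text
time: 35.52
eef_pos: [0.5571, -0.3447, 0.0744]
tcp_rot: [0.707, 0.707, 0.0, 0.0]
contact_force: [0.0, -0.5, -0.4]
opening: 0.467
time: 36.1
eef_pos: [0.557, -0.3446, 0.0675]
tcp_rot: [0.707, 0.707, -0.0, 0.0]
contact_force: [0.1, 0.3, 2.8]
opening: 0.465
```

Seated. Release; on to the black jar.

```bash
python3 -m creep '[0,0,0,0,0,0,0,0,0,0,0,0,0,0,0,0,0,0,0,0,0,0,0,0,0,0,0,0,0,0,-1.5,0,0,0,-3,0,0,0,-4,0,0,0,-4,0,0,0,-4,0]' 0
python3 shot.py wrist c7;python3 go.py 543.5 -116.5 160 0
```

```text
time: 37.1
eef_pos: [0.5581, -0.3455, 0.1701]
tcp_rot: [0.707, 0.707, 0.0, 0.003]
contact_force: [-0.0, -0.2, -0.0]
opening: 1.001
rows [ 9.12 -0.54  0.3 ] turn -0.0 | rows needed 5.5 0.0 t 37.1 p [ 557.  -344.6  167.6] cur -0.0 q6 -0.71
```

View pics/c7.png

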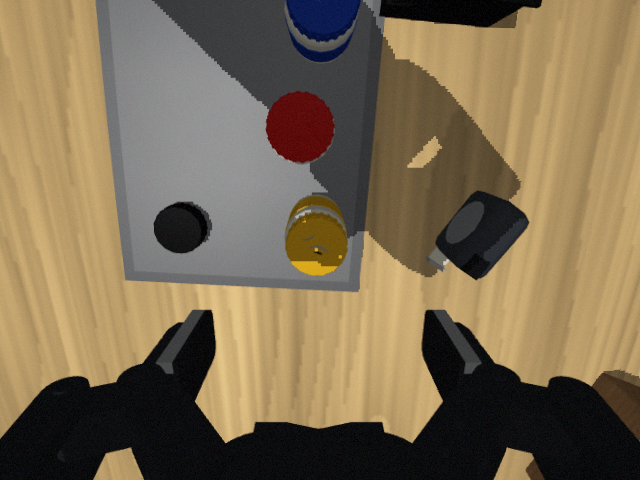

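```bash
python3 -m creep '[9.12,-0.54,0.3,0,9.12,-0.54,0.3,0,9.12,-0.54,0.3,0,9.12,-0.54,0.3,0,9.12,-0.54,0.3,0,9.12,-0.54,0.3,0,9.12,-0.54,0.3,0,9.12,-0.54,0.3,0,9.12,-0.54,0.3,0,9.12,-0.54,0.3,0,9.12,-0.54,0.3,0,9.12,-0.54,0.3,0]'
python3 close.py jar 543.5 -116; python3 go.py 438.6 -349.9 103 0
```

```text
time: 38.15
eef_pos: [0.5435, -0.1177, 0.1594]
tcp_rot: [0.708, 0.706, -0.0, -0.0]
contact_force: [0.9, -0.6, -0.6]
opening: 1.004
[ 543.6 -113.6] 87.7
[ 541.5 -115. ] 75.0
[ 543.7 -113.1] 142.4
p [ 543.5 -117.6  159.5] t 38.2
rows [-9.3  -4.18  2.26] turn -0.02 | rows needed 6.3 0.0 t 38.2 p [ 543.5 -117.6  159.5] cur -0.1 q6 -0.39
```

View pics/close.png

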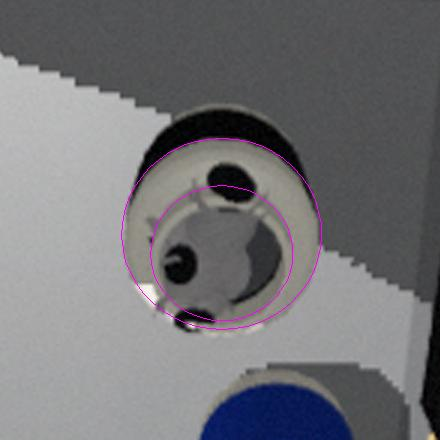

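```bash
python3 go.py 543.7 -114 160 0; python3 -m creep '[0.14,0.01,-0.02,0,0.14,0.01,-0.02,0,0.14,0.01,-0.02,0,0.14,0.01,-0.02,0,0.14,0.01,-0.02,0,0.14,0.01,-0.02,0]'
python3 close.py jar 543.5 -116; python3 go.py 438.6 -349.9 103 0
```

```text
rows [ 0.14  0.01 -0.02] turn -0.02 | rows needed 0.1 0.0 t 38.2 p [ 543.5 -117.6  159.5] cur -0.1 q6 -0.39
time: 38.7
eef_pos: [0.5437, -0.113, 0.1601]
tcp_rot: [0.707, 0.707, -0.0, 0.0]
contact_force: [-0.9, 0.2, -0.9]
opening: 1.002
[ 543.5 -114. ] 88.8
[ 542.1 -116.3] 78.2
[ 542.9 -114.1] 148.2
p [ 543.7 -113.   160.1] t 38.8
rows [-9.48 -4.2   2.28] turn -0.0 | rows needed 6.4 0.0 t 38.8 p [ 543.7 -113.   160.1] cur -0.0 q6 -0.39
```

View pics/close.png

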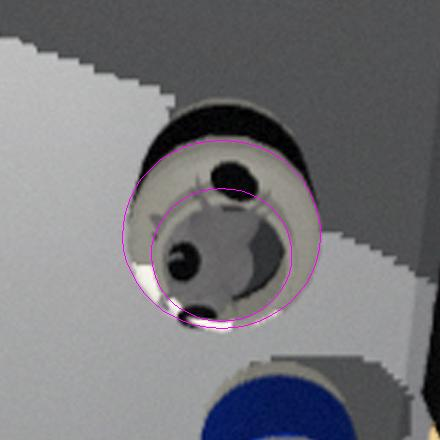

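```bash
python3 -m creep '[-3,-1.4,0,0,-9.48,-4.2,0.5,0,-9.48,-4.2,1,0,-9.48,-4.2,1.5,0,-9.48,-4.2,1.5,0,-9.48,-4.2,2.28,0,-9.48,-4.2,2.28,0,-9.48,-4.2,2.28,0,-9.48,-4.2,2.28,0,-9.48,-4.2,2.28,0,-9.48,-4.2,2.28,0,-9.48,-4.2,2.28,0,-9.48,-4.2,2.28,0,-9.48,-4.2,2.28,0]' 0
python3 close.py cap 438.6 -350; python3 capfit.py black 438.6 -350;python3 go.py 439.2 -350 4 0
```

```text
time: 39.92
eef_pos: [0.4393, -0.3495, 0.1037]
tcp_rot: [0.707, 0.708, -0.0, 0.001]
contact_force: [0.2, -0.1, -0.1]
opening: 0.998
[ 438.1 -348. ] 91.5
p [ 439.1 -349.5  103.5] t 40.0
capfit black [ 438.2 -349.7] 3129 3217
rows [-0.02  0.    3.98] turn 0.01 | rows needed 2.4 0.0 t 40.0 p [ 439.1 -349.5  103.5] cur 0.1 q6 -0.85
```

View pics/close.png

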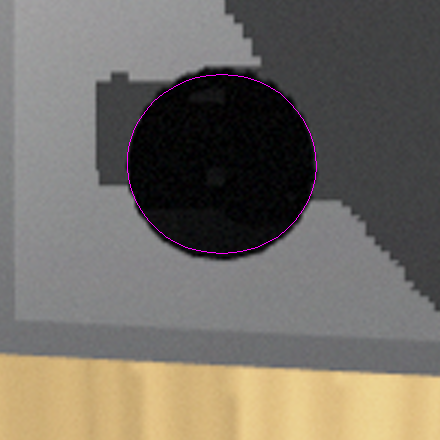

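```bash
python3 -m creep '[0,0,1.5,0,0,0,3,0,0,0,3.8,0,0,0,3.98,0,0,0,3.98,0,0,0,3.98,0,0,0,3.98,0,0,0,3.98,0,0,0,3.98,0]' 0 30
python3 -m creep '[0,0,0,0,0,0,0,0,0,0,0,0,0,0,0,0,0,0,0,0,0,0,0,0,0,0,0,0,0,0,0,0,0,0,0,0,0,0,0,0,0,0,0,0,0,0,0,0,0,0,0,0]' 150 30
python3 -m creep '[0,0,-1,0,0,0,-2.5,0,0,0,-4.2,0,0,0,-4.2,0,0,0,-4.2,0,0,0,-4.2,0]'
python3 go.py 544.2 -114.3 105 0
```

```text
time: 40.72
eef_pos: [0.4396, -0.351, 0.0054]
tcp_rot: [0.707, 0.707, -0.0, 0.002]
contact_force: [0.4, -0.8, -0.1]
opening: 1.005
time: 41.8
eef_pos: [0.4388, -0.3502, 0.0041]
tcp_rot: [0.707, 0.707, -0.0, 0.0]
contact_force: [-0.7, 0.3, 6.0]
opening: 0.473
time: 42.3
eef_pos: [0.4383, -0.3496, 0.1079]
tcp_rot: [0.707, 0.707, -0.0, -0.0]
contact_force: [0.2, 0.5, -0.8]
opening: 0.471
rows [9.41 4.23 0.12] turn -0.0 | rows needed 6.2 0.0 t 42.3 p [ 438.3 -349.6  107.9] cur -0.0 q6 -0.85
```

```bash
python3 -m creep '[1.5,0.7,0.1,0,3,1.4,0.1,0,4.5,2.1,0.1,0,6,2.8,0.1,0,7.5,3.5,0.1,0,9.39,4.23,0.1,0,9.39,4.23,0.1,0,9.39,4.23,0.1,0,9.39,4.23,0.1,0,9.39,4.23,0.1,0,9.39,4.23,0.1,0,9.39,4.23,0.1,0,9.39,4.23,0.1,0,9.39,4.23,0.1,0,9.39,4.23,0.1,0,9.39,4.23,0.1,0,9.39,4.23,0.1,0]'
python3 go.py 544.2 -114.8 67.1 0; python3 shot.py wrist c8
```

```text
time: 43.72
eef_pos: [0.5444, -0.1154, 0.1061]
tcp_rot: [0.707, 0.707, 0.0, 0.0]
contact_force: [-1.0, 0.1, 0.0]
opening: 0.476
rows [ 0.02 -0.01  1.56] turn -0.0 | rows needed 0.9 0.0 t 43.7 p [ 544.4 -115.4  106.1] cur -0.0 q6 -0.39
```

View pics/c8.png

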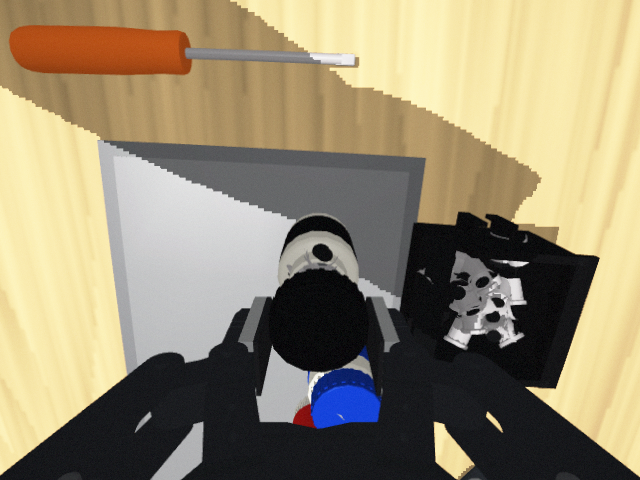

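```bash
python3 -m creep '[0.02,-0.01,0.4,0,0.02,-0.01,0.8,0,0.02,-0.01,1,0,0.02,-0.01,1.1,0,0.02,-0.01,1.2,0,0.02,-0.01,1.25,0,0.02,-0.01,1.3,0,0.02,-0.01,1.3,0,0.02,-0.01,1.3,0]'; python3 -m creep '[0,0,0.06,0,0,0,0.12,0,0,0,0.18,0,0,0,0.24,0,0,0,0.28,0,0,0,0.28,0,0,0,0.28,0]'
```

```text
time: 44.52
eef_pos: [0.5443, -0.1148, 0.0737]
tcp_rot: [0.707, 0.707, 0.0, 0.0]
contact_force: [-0.0, 0.2, -0.4]
opening: 0.472
time: 45.1
eef_pos: [0.5443, -0.1148, 0.0671]
tcp_rot: [0.707, 0.707, -0.0, 0.0]
contact_force: [-1.8, -0.2, 4.2]
opening: 0.472
```

```bash
python3 -m creep '[0,0,0,0,0,0,0,0,0,0,0,0,0,0,0,0,0,0,0,0,0,0,0,0,0,0,0,0,0,0,-1.5,0,0,0,-3,0,0,0,-3,0,0,0,-3,0,0,0,-3,0]' 0 30
python3 shot.py wrist c9;python3 go.py 544.2 -114.3 42 0
```

```text
time: 46.1
eef_pos: [0.544, -0.1147, 0.1414]
tcp_rot: [0.707, 0.707, -0.0, -0.0]
contact_force: [-0.4, 0.3, -0.2]
opening: 1.0
rows [0.   0.04 3.93] turn -0.0 | rows needed 2.4 0.0 t 46.1 p [ 543.3 -114.4  140.3] cur -0.0 q6 -0.39
```

View pics/c9.png

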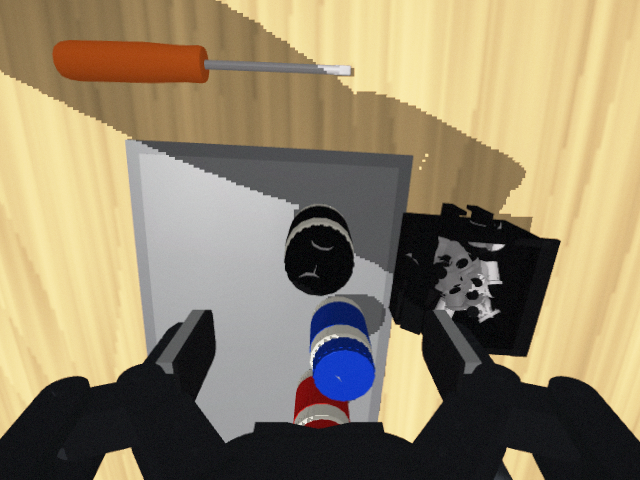

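```bash
python3 -m creep '[0,0.03,1,0,0,0.03,2,0,0,0.03,3,0,0,0.03,3.6,0,0,0.03,3.93,0,0,0.03,3.93,0,0,0.03,3.93,0,0,0.03,3.93,0,0,0.03,3.93,0,0,0.03,3.93,0]' 75 40
python3 -m creep '[0,0,0,0,0,0,0,0,0,0,0,0,0,0,0,0,0,0,0,0,0,0,0,0,0,0,0,0,0,0,0,0,0,0,0,0,0,0,0,0]' 145 45
```

```text
time: 46.98
eef_pos: [0.5459, -0.1151, 0.0447]
tcp_rot: [0.707, 0.707, 0.0, 0.001]
contact_force: [-1.0, -0.1, 0.5]
opening: 0.707
time: 47.82
eef_pos: [0.5453, -0.1151, 0.0446]
tcp_rot: [0.707, 0.707, 0.0, 0.0]
contact_force: [-2.0, 0.4, 5.7]
opening: 0.524
```

```bash
python3 -m creep '[0,0,-0.5,0,0,0,-1.5,0,0,0,-3,0,0,0,-4.2,0,0,0,-4.2,0,0,0,-4.2,0]'
python3 go.py 483.3 305.7 120 9.7
```

```text
time: 48.32
eef_pos: [0.5464, -0.1152, 0.1511]
tcp_rot: [0.707, 0.707, 0.001, 0.003]
contact_force: [-0.2, 1.0, -2.4]
opening: 0.519
rows [16.84 -2.53  1.2 ] turn -1.94 | rows needed 10.2 1.4 t 48.3 p [ 546.4 -115.2  151.1] cur -0.0 q6 -0.39
```

```bash
python3 -m creep '[0.6,0,0,0,1.8,-0.2,0,0,3.3,-0.4,0,0,4.8,-0.6,0,0,6.3,-0.9,0,-0.5,7.8,-1.2,0,-1,9.3,-1.4,0,-1.5,10.8,-1.6,0,-1.94,12.3,-1.8,0.2,-1.94,13.8,-2,0.5,-1.94,15,-2.2,0.8,-1.94,16,-2.4,1.1,-1.94,16.5,-2.53,1.2,-1.94,16.84,-2.53,1.2,-1.94,16.84,-2.53,1.2,-1.94,16.84,-2.53,1.2,-1.94,16.84,-2.53,1.2,-1.94,16.84,-2.53,1.2,-1.94,16.84,-2.53,1.2,-1.94,16.84,-2.53,1.2,-1.94]'
python3 go.py 483.3 305.7 47.6 9.7; python3 shot.py wrist d1
```

```text
time: 49.98
eef_pos: [0.4822, 0.3055, 0.1187]
tcp_rot: [0.645, 0.764, 0.0, 0.0]
contact_force: [0.7, 0.0, -1.1]
opening: 0.519
rows [0.   0.04 2.84] turn -0.02 | rows needed 1.7 0.0 t 50.0 p [482.2 305.5 118.7] cur 9.6 q6 0.22
```

View pics/d1.png

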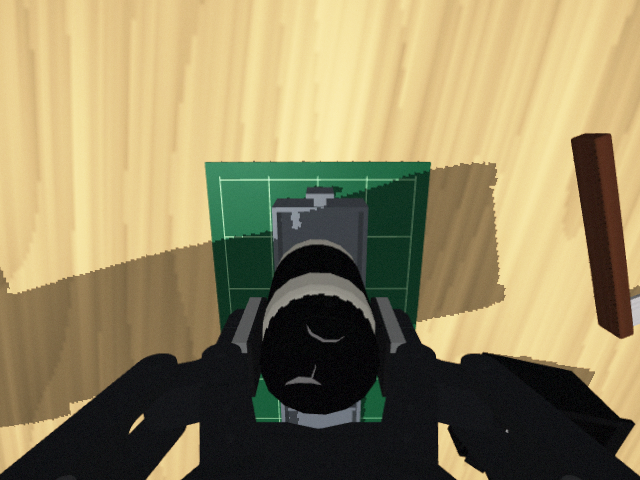

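```bash
python3 - <<'E'
from h import *
import pickle
i=pickle.load(open('i_wrist.pkl','rb'))
w=onz([(272,207),(368,207)],.034,i)[:,:2]*1e3; a=np.radians(9.7); Rm=np.array([[np.cos(a),-np.sin(a)],[np.sin(a),np.cos(a)]])
print(w,(w.mean(0)-[497.1,225.2])@Rm)
E
```

```text
[[447.38473159 329.93622816]
 [508.10149146 340.2029336 ]] [ -0.56829461 111.56025715]
```

```bash
python3 -m creep '[0,0.04,0.7,0,0,0.04,1.4,0,0,0.04,2,0,0,0.04,2.3,0,0,0.04,2.5,0,0,0.04,2.6,0,0,0.04,2.65,0,0,0.04,2.7,0,0,0.04,2.74,0,0,0.04,2.74,0,0,0.04,2.74,0]'
python3 -m creep '[0,0,0.04,0,0,0,0.08,0,0,0,0.12,0,0,0,0.12,0,0,0,0.12,0]'
```

```text
time: 50.95
eef_pos: [0.4831, 0.3066, 0.0503]
tcp_rot: [0.645, 0.764, 0.0, 0.0]
contact_force: [-0.0, 0.3, -2.0]
opening: 0.519
time: 51.37
eef_pos: [0.483, 0.3066, 0.0476]
tcp_rot: [0.645, 0.764, 0.0, 0.0]
contact_force: [-2.1, -0.9, 4.9]
opening: 0.52
```

```bash
python3 -m creep '[0,0,0,0,0,0,0,0,0,0,0,0,0,0,0,0,0,0,0,0,0,0,-1.5,0,0,0,-3,0,0,0,-4,0,0,0,-4,0,0,0,-4,0]' 60
python3 shot.py wrist d2; python3 go.py 561 -194.9 130 0
```

```text
time: 52.2
eef_pos: [0.4841, 0.3069, 0.1492]
tcp_rot: [0.645, 0.764, 0.002, 0.001]
contact_force: [0.4, 0.1, -0.8]
opening: 0.764
rows [-20.29  -0.29   0.68] turn 1.94 | rows needed 12.2 1.4 t 52.2 p [482.8 306.4 147. ] cur 9.7 q6 0.22
```

View pics/d2.png

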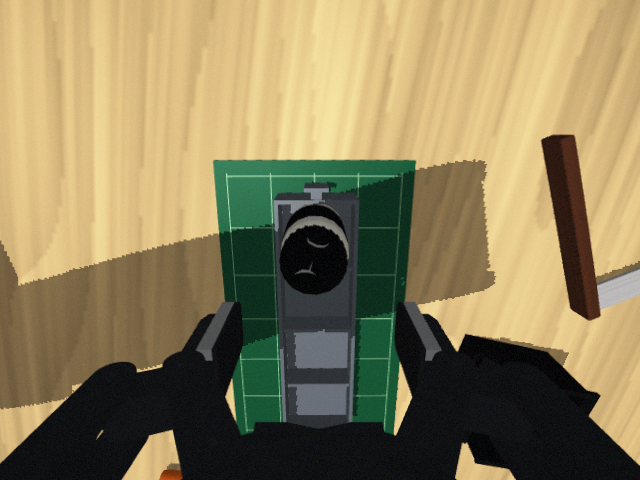

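Black jar stands in the far pocket (≈315,250), upright. Next: blue.

```bash
python3 -m creep '[-1,0,0,0,-2.6,0,0,0,-4.2,0,0,0,-5.8,0,0,0.5,-7.4,0,0,1,-9,0,0,1.5,-10.6,0,0,1.94,-12.2,0,0,1.94,-13.8,0,0,1.94,-15.4,-0.2,0,1.94,-17,-0.2,0,1.94,-18.6,-0.29,0.3,1.94,-19.8,-0.29,0.6,1.94,-20.29,-0.29,0.68,1.94,-20.29,-0.29,0.68,1.94,-20.29,-0.29,0.68,1.94,-20.29,-0.29,0.68,1.94,-20.29,-0.29,0.68,1.94]' 60
python3 shot.py wrist d3; python3 go.py 561 -194.9 42 0
```

```text
time: 53.75
eef_pos: [0.5608, -0.193, 0.1297]
tcp_rot: [0.706, 0.708, 0.0, -0.0]
contact_force: [0.3, -0.4, -0.9]
opening: 0.762
rows [-0.07 -0.    3.52] turn 0.02 | rows needed 2.1 0.0 t 53.8 p [ 561.  -193.1  130. ] cur 0.1 q6 -0.5
```

View pics/d3.png

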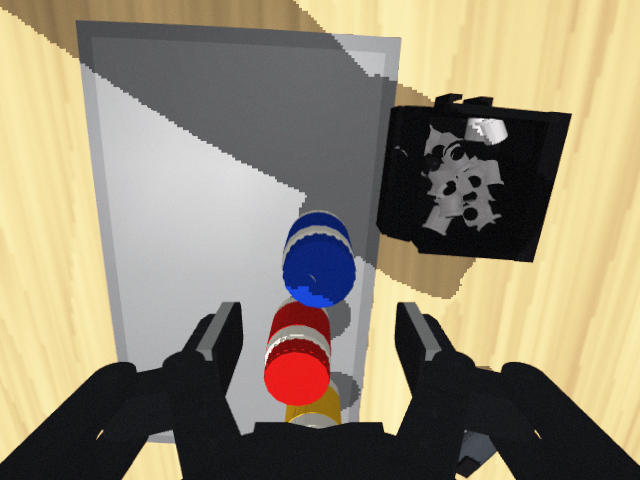

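```bash
python3 -m creep '[-0.07,0,0.8,0,-0.07,0,1.2,0,-0.07,0,1.6,0,-0.07,0,2,0,-0.07,0,2.4,0,-0.07,0,2.8,0,-0.07,0,3.2,0,-0.07,0,3.4,0,-0.07,0,3.4,0,-0.07,0,3.4,0]' 92 45
python3 -m creep '[0,0,0,0,0,0,0,0,0,0,0,0,0,0,0,0,0,0,0,0,0,0,0,0,0,0,0,0,0,0,0,0]' 145 45
python3 -m creep '[0,0,-0.5,0,0,0,-1.5,0,0,0,-3,0,0,0,-4.2,0,0,0,-4.2,0,0,0,-4.2,0]'
```

```text
time: 54.63
eef_pos: [0.5609, -0.1966, 0.0444]
tcp_rot: [0.707, 0.707, -0.0, -0.0]
contact_force: [0.7, -1.5, 1.1]
opening: 0.639
time: 55.3
eef_pos: [0.5616, -0.1969, 0.0456]
tcp_rot: [0.707, 0.707, 0.0, 0.001]
contact_force: [0.0, -1.0, 2.9]
opening: 0.521
time: 55.8
eef_pos: [0.5619, -0.197, 0.1525]
tcp_rot: [0.707, 0.707, 0.001, 0.002]
contact_force: [0.5, -0.1, -1.8]
opening: 0.52
```

```bash
python3 go.py 492.8 250.3 122 9.7
```

```text
rows [17.89 -2.77  1.17] turn -1.94 | rows needed 10.9 1.4 t 55.8 p [ 561.9 -197.   152.5] cur -0.0 q6 -0.51
```

```bash
python3 -m creep '[0.6,0,0,0,1.8,-0.2,0,0,3.3,-0.4,0,0,4.8,-0.6,0,0,6.3,-0.9,0,-0.5,7.8,-1.2,0,-1,9.3,-1.4,0,-1.5,10.8,-1.6,0,-1.94,12.3,-1.8,0,-1.94,13.8,-2,0,-1.94,15.3,-2.2,0,-1.94,16.5,-2.4,0.2,-1.94,17.3,-2.7,0.2,-1.94,17.89,-2.77,0.2,-1.94,17.89,-2.77,0.2,-1.94,17.89,-2.77,0.2,-1.94,17.89,-2.77,0.2,-1.94,17.89,-2.77,0.2,-1.94,17.89,-2.77,0.2,-1.94,17.89,-2.77,0.2,-1.94]'
python3 -m creep '[0,0,0,0,0,0,0,0,0,0,0,0]'
python3 go.py 492.8 250.3 48.6 9.7; python3 shot.py wrist d4
```

```text
time: 57.47
eef_pos: [0.492, 0.2499, 0.1447]
tcp_rot: [0.645, 0.764, -0.0, -0.0]
contact_force: [-0.2, 0.6, -0.6]
opening: 0.516
time: 57.72
eef_pos: [0.492, 0.2504, 0.1449]
tcp_rot: [0.645, 0.764, 0.0, 0.0]
contact_force: [0.6, -0.1, -0.6]
opening: 0.521
rows [-0.01  0.03  3.85] turn -0.01 | rows needed 2.3 0.0 t 57.7 p [492.  250.4 144.9] cur 9.7 q6 0.12
```

View pics/d4.png

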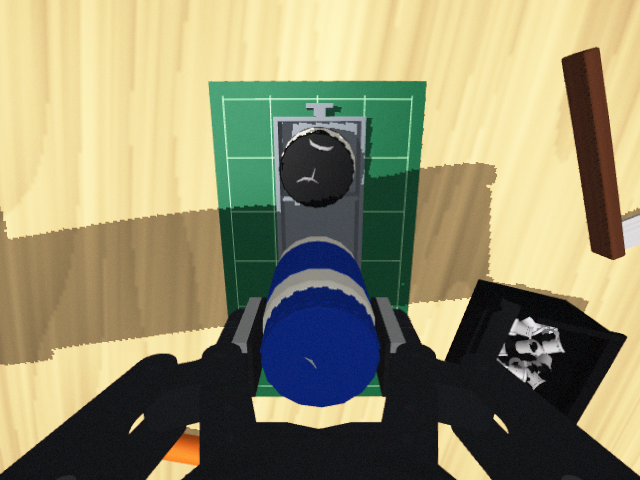

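```bash
python3 -m creep '[0,0.03,0.8,0,0,0.03,1.6,0,0,0.03,2.4,0,0,0.03,3,0,0,0.03,3.3,0,0,0.03,3.5,0,0,0.03,3.6,0,0,0.03,3.7,0,0,0.03,3.74,0,0,0.03,3.74,0,0,0.03,3.74,0]'
python3 -m creep '[0,0,0.04,0,0,0,0.08,0,0,0,0.12,0,0,0,0.12,0,0,0,0.12,0]'
```

```text
time: 58.68
eef_pos: [0.4931, 0.251, 0.0521]
tcp_rot: [0.645, 0.764, 0.001, 0.0]
contact_force: [0.4, -0.3, -1.2]
opening: 0.523
time: 59.1
eef_pos: [0.4928, 0.2509, 0.0486]
tcp_rot: [0.645, 0.764, 0.0, 0.0]
contact_force: [-1.2, 0.6, 0.7]
opening: 0.516
```

```bash
python3 -m creep '[0,0,0.03,0,0,0,0.05,0,0,0,0.05,0]'
python3 -m creep '[0,0,0,0,0,0,0,0,0,0,0,0,0,0,0,0,0,0,0,0,0,0,-1.5,0,0,0,-3,0,0,0,-4,0,0,0,-4,0,0,0,-4,0]' 60
python3 shot.py wrist d5; python3 go.py 546.8 -266.6 140 0
```

```text
time: 59.35
eef_pos: [0.4928, 0.2509, 0.0485]
tcp_rot: [0.645, 0.764, -0.0, -0.0]
contact_force: [-3.3, -1.2, 7.4]
opening: 0.518
time: 60.18
eef_pos: [0.4939, 0.2512, 0.1492]
tcp_rot: [0.645, 0.764, 0.002, 0.001]
contact_force: [-0.3, 0.6, -0.5]
opening: 0.763
rows [-20.77  -1.34   0.28] turn 1.94 | rows needed 12.5 1.4 t 60.2 p [492.5 250.8 147.1] cur 9.7 q6 0.12
```

View pics/d5.png

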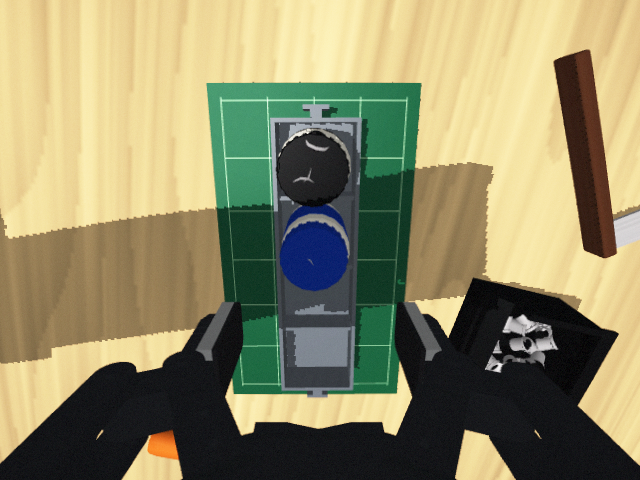

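Good. Next red.

```bash
python3 -m creep '[-1,0,0,0,-2.6,0,0,0,-4.2,0,0,0,-5.8,-0.1,0,0.5,-7.4,-0.2,0,1,-9,-0.4,0,1.5,-10.6,-0.5,0,1.94,-12.2,-0.7,0,1.94,-13.8,-0.8,0,1.94,-15.4,-1,0,1.94,-17,-1.1,0,1.94,-18.6,-1.2,0.2,1.94,-20,-1.34,0.28,1.94,-20.77,-1.34,0.28,1.94,-20.77,-1.34,0.28,1.94,-20.77,-1.34,0.28,1.94,-20.77,-1.34,0.28,1.94,-20.77,-1.34,0.28,1.94,-20.77,-1.34,0.28,1.94,-20.77,-1.34,0.28,1.94]' 60
python3 shot.py wrist d6; python3 go.py 546.8 -266.6 45 0
```

```text
time: 61.9
eef_pos: [0.547, -0.2654, 0.14]
tcp_rot: [0.707, 0.708, -0.0, -0.0]
contact_force: [0.5, 0.0, 0.3]
opening: 0.761
rows [-0.04 -0.01  3.81] turn 0.01 | rows needed 2.3 0.0 t 62.0 p [ 547.1 -265.7  140.2] cur 0.1 q6 -0.62
```

View pics/d6.png

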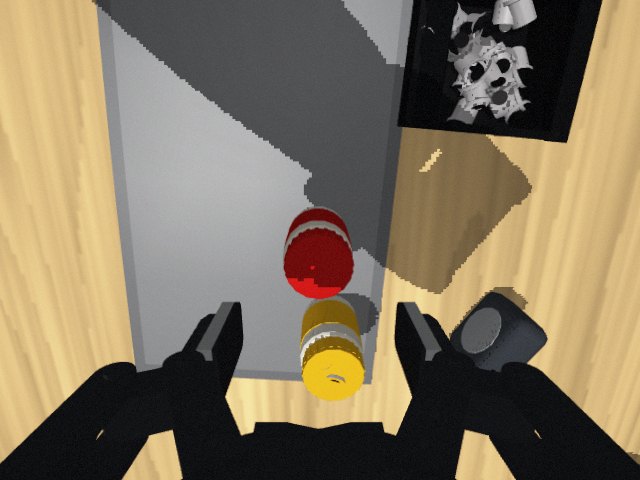

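```bash
python3 -m creep '[0,0,0.8,0,0,0,1.4,0,0,0,2,0,0,0,2.5,0,0,0,2.9,0,0,0,3.3,0,0,0,3.6,0,0,0,3.81,0,0,0,3.81,0,0,0,3.81,0]' 85 45
python3 -m creep '[0,0,0,0,0,0,0,0,0,0,0,0,0,0,0,0,0,0,0,0,0,0,0,0,0,0,0,0,0,0,0,0]' 145 45
python3 -m creep '[0,0,-0.5,0,0,0,-1.5,0,0,0,-3,0,0,0,-4.2,0,0,0,-4.2,0,0,0,-4.2,0]'
```

```text
time: 62.78
eef_pos: [0.547, -0.2667, 0.0448]
tcp_rot: [0.707, 0.707, -0.0, 0.0]
contact_force: [0.8, 0.9, -0.5]
opening: 0.666
time: 63.45
eef_pos: [0.5475, -0.2672, 0.0458]
tcp_rot: [0.707, 0.707, 0.0, 0.001]
contact_force: [-0.5, -0.2, 6.4]
opening: 0.515
time: 63.95
eef_pos: [0.5479, -0.2672, 0.1523]
tcp_rot: [0.707, 0.707, 0.0, 0.002]
contact_force: [-1.2, -0.2, -2.1]
opening: 0.52
```

```bash
python3 go.py 501.8 197.6 146 9.7
```

```text
rows [18.59 -1.85  0.2 ] turn -1.94 | rows needed 11.2 1.4 t 64.0 p [ 547.9 -267.2  152.3] cur -0.0 q6 -0.62
```

```bash
python3 -m creep '[0.6,0,0,0,1.8,-0.1,0,0,3.3,-0.2,0,0,4.8,-0.4,0,0,6.3,-0.6,0,-0.5,7.8,-0.8,0,-1,9.3,-1,0,-1.5,10.8,-1.1,0,-1.94,12.3,-1.3,0,-1.94,13.8,-1.5,0,-1.94,15.3,-1.6,0,-1.94,16.8,-1.7,0.2,-1.94,17.9,-1.85,0.2,-1.94,18.59,-1.85,0.2,-1.94,18.59,-1.85,0.2,-1.94,18.59,-1.85,0.2,-1.94,18.59,-1.85,0.2,-1.94,18.59,-1.85,0.2,-1.94,18.59,-1.85,0.2,-1.94,18.59,-1.85,0.2,-1.94]'
python3 -m creep '[0,0,0,0,0,0,0,0,0,0,0,0]'
python3 go.py 501.8 197.6 48.8 9.7; python3 shot.py wrist d7
```

```text
time: 65.62
eef_pos: [0.5009, 0.1972, 0.1447]
tcp_rot: [0.645, 0.764, -0.0, -0.0]
contact_force: [-0.5, -0.1, -1.8]
opening: 0.518
time: 65.87
eef_pos: [0.5009, 0.1978, 0.1449]
tcp_rot: [0.645, 0.764, 0.0, 0.0]
contact_force: [0.7, -0.7, -1.2]
opening: 0.519
rows [-0.01  0.03  3.85] turn -0.01 | rows needed 2.3 0.0 t 65.9 p [500.9 197.8 144.9] cur 9.7 q6 0.02
```

View pics/d7.png

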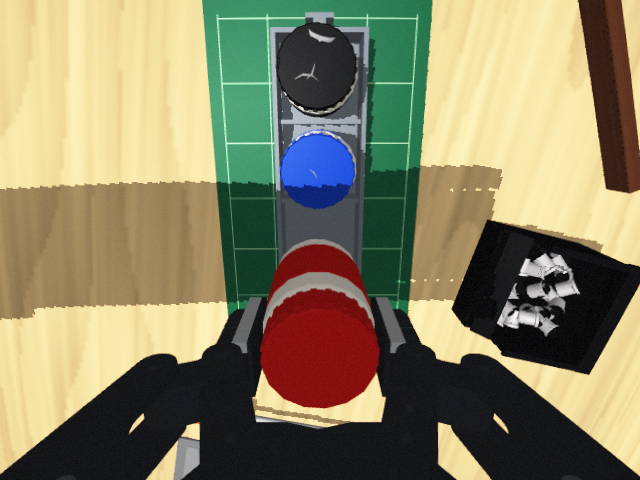

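```bash
python3 -m creep '[-0.02,0.03,0.8,0,-0.02,0.03,1.6,0,-0.02,0.03,2.4,0,-0.02,0.03,3,0,-0.02,0.03,3.3,0,-0.02,0.03,3.5,0,-0.02,0.03,3.6,0,-0.02,0.03,3.7,0,-0.02,0.03,3.76,0,-0.02,0.03,3.76,0,-0.02,0.03,3.76,0]'
python3 -m creep '[0,0,0.04,0,0,0,0.08,0,0,0,0.12,0,0,0,0.14,0,0,0,0.14,0]'
```

```text
time: 66.83
eef_pos: [0.5021, 0.1978, 0.0515]
tcp_rot: [0.645, 0.764, 0.0, 0.0]
contact_force: [-0.1, -0.3, -1.6]
opening: 0.519
time: 67.25
eef_pos: [0.502, 0.1979, 0.0488]
tcp_rot: [0.645, 0.764, -0.0, -0.0]
contact_force: [-3.7, -1.5, 5.9]
opening: 0.518
```

```bash
python3 -m creep '[0,0,0,0,0,0,0,0,0,0,0,0,0,0,0,0,0,0,0,0,0,0,-1.5,0,0,0,-3,0,0,0,-4,0,0,0,-4,0,0,0,-4,0]' 60
python3 shot.py wrist d8; python3 go.py 556.9 -344.2 140 0
```

```text
time: 68.08
eef_pos: [0.5029, 0.198, 0.1494]
tcp_rot: [0.645, 0.764, 0.002, 0.001]
contact_force: [0.7, -0.3, 0.3]
opening: 0.765
rows [-21.74  -1.47   0.29] turn 1.94 | rows needed 13.1 1.4 t 68.1 p [501.6 197.7 147.4] cur 9.7 q6 0.02
```

View pics/d8.png

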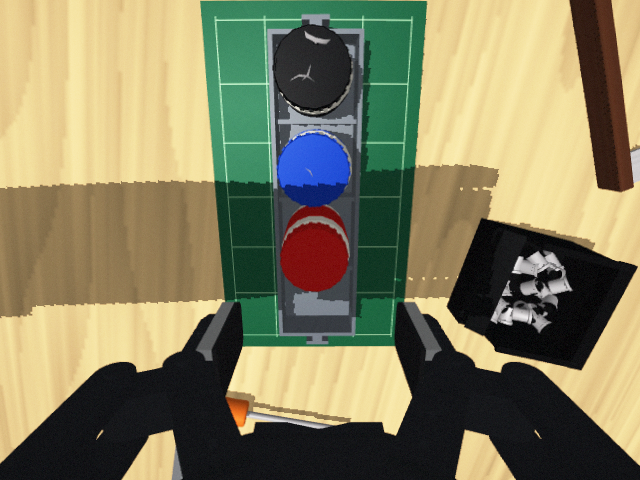

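```bash
python3 -m creep '[-1,0,0,0,-2.6,0,0,0,-4.2,0,0,0,-5.8,-0.1,0,0.5,-7.4,-0.2,0,1,-9,-0.4,0,1.5,-10.6,-0.5,0,1.94,-12.2,-0.7,0,1.94,-13.8,-0.8,0,1.94,-15.4,-1,0,1.94,-17,-1.1,0,1.94,-18.6,-1.2,0.2,1.94,-20.2,-1.34,0.28,1.94,-21.2,-1.47,0.28,1.94,-21.74,-1.47,0.28,1.94,-21.74,-1.47,0.28,1.94,-21.74,-1.47,0.28,1.94,-21.74,-1.47,0.28,1.94,-21.74,-1.47,0.28,1.94,-21.74,-1.47,0.28,1.94]' 60
python3 shot.py wrist d9; python3 go.py 556.9 -344.2 45 0
```

```text
time: 69.8
eef_pos: [0.5571, -0.3424, 0.1404]
tcp_rot: [0.706, 0.708, 0.0, -0.0]
contact_force: [-0.1, 0.3, 0.0]
opening: 0.769
rows [-0.06 -0.01  3.82] turn 0.02 | rows needed 2.3 0.0 t 69.8 p [ 557.1 -342.7  140.5] cur 0.1 q6 -0.71
```

View pics/d9.png

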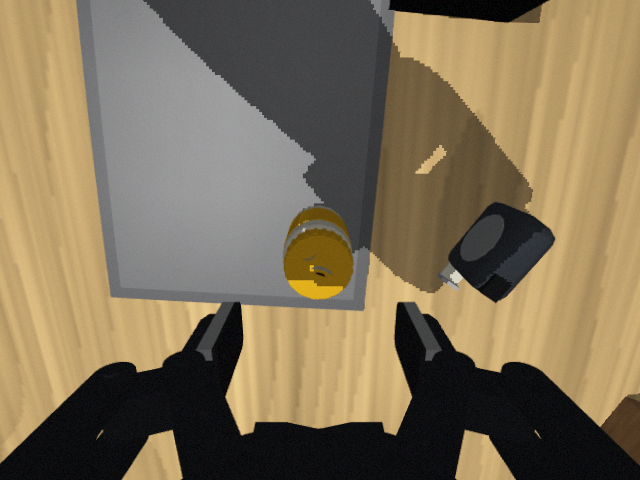

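```bash
python3 -m creep '[0,0,0.8,0,0,0,1.4,0,0,0,2,0,0,0,2.5,0,0,0,2.9,0,0,0,3.3,0,0,0,3.6,0,0,0,3.82,0,0,0,3.82,0,0,0,3.82,0]' 85 45
python3 -m creep '[0,0,0,0,0,0,0,0,0,0,0,0,0,0,0,0,0,0,0,0,0,0,0,0,0,0,0,0,0,0,0,0]' 145 45
python3 -m creep '[0,0,-0.5,0,0,0,-1.5,0,0,0,-3,0,0,0,-4.2,0,0,0,-4.2,0,0,0,-4.2,0]'
python3 go.py 511.1 143.9 146 9.7
```

```text
time: 70.68
eef_pos: [0.5569, -0.3444, 0.0448]
tcp_rot: [0.707, 0.707, -0.0, 0.0]
contact_force: [0.1, -0.2, 1.1]
opening: 0.672
time: 71.35
eef_pos: [0.5574, -0.3448, 0.0459]
tcp_rot: [0.707, 0.707, 0.0, 0.001]
contact_force: [0.0, -0.3, 5.3]
opening: 0.518
time: 71.85
eef_pos: [0.5577, -0.3447, 0.1523]
tcp_rot: [0.707, 0.707, 0.0, 0.002]
contact_force: [-0.1, -0.5, -2.2]
opening: 0.522
rows [19.55 -1.86  0.2 ] turn -1.94 | rows needed 11.8 1.4 t 71.8 p [ 557.7 -344.7  152.3] cur -0.0 q6 -0.71
```

```bash
python3 -m creep '[0.6,0,0,0,1.8,-0.1,0,0,3.3,-0.2,0,0,4.8,-0.4,0,0,6.3,-0.6,0,-0.5,7.8,-0.8,0,-1,9.4,-1,0,-1.5,11,-1.1,0,-1.94,12.6,-1.3,0,-1.94,14.2,-1.5,0,-1.94,15.8,-1.6,0,-1.94,17.4,-1.7,0.2,-1.94,18.7,-1.86,0.2,-1.94,19.53,-1.86,0.2,-1.94,19.53,-1.86,0.2,-1.94,19.53,-1.86,0.2,-1.94,19.53,-1.86,0.2,-1.94,19.53,-1.86,0.2,-1.94,19.53,-1.86,0.2,-1.94,19.53,-1.86,0.2,-1.94]'
python3 -m creep '[0,0,0,0,0,0,0,0,0,0,0,0]'
python3 go.py 511.1 143.3 48.9 9.7; python3 shot.py wrist d10
```

```text
time: 73.52
eef_pos: [0.5105, 0.1431, 0.1447]
tcp_rot: [0.646, 0.764, -0.0, -0.0]
contact_force: [-0.3, -0.2, -2.1]
opening: 0.524
time: 73.77
eef_pos: [0.5106, 0.1437, 0.1449]
tcp_rot: [0.645, 0.764, 0.0, 0.0]
contact_force: [-0.7, 0.4, -1.7]
opening: 0.516
rows [-0.02  0.02  3.84] turn -0.01 | rows needed 2.3 0.0 t 73.8 p [510.6 143.7 144.9] cur 9.7 q6 -0.09
```

View pics/d10.png

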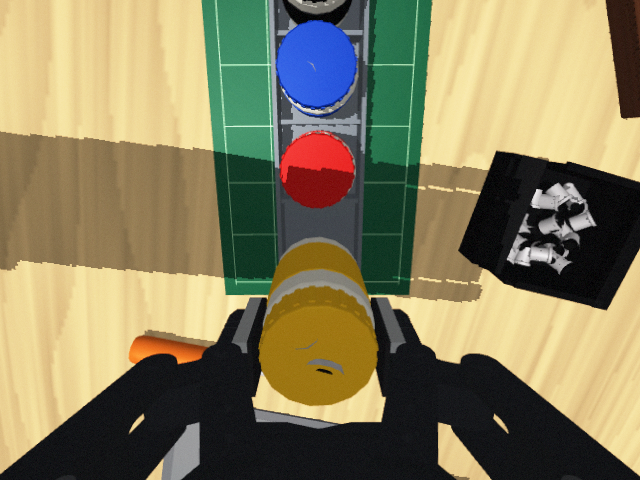

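```bash
python3 -m creep '[-0.03,0.02,0.8,0,-0.03,0.02,1.6,0,-0.03,0.02,2.4,0,-0.03,0.02,3,0,-0.03,0.02,3.3,0,-0.03,0.02,3.5,0,-0.03,0.02,3.6,0,-0.03,0.02,3.7,0,-0.03,0.02,3.76,0,-0.03,0.02,3.76,0,-0.03,0.02,3.76,0]'
python3 -m creep '[0,0,0.04,0,0,0,0.08,0,0,0,0.12,0,0,0,0.14,0,0,0,0.14,0]'
```

```text
time: 74.73
eef_pos: [0.5116, 0.1434, 0.0515]
tcp_rot: [0.645, 0.764, 0.0, 0.0]
contact_force: [-0.6, -0.5, -1.5]
opening: 0.52
time: 75.15
eef_pos: [0.5115, 0.1434, 0.0489]
tcp_rot: [0.645, 0.764, -0.0, -0.0]
contact_force: [-3.4, -1.1, 6.9]
opening: 0.518
```

Release, rise, and move clear of the view for final checks.

```bash
python3 -m creep '[0,0,0,0,0,0,0,0,0,0,0,0,0,0,0,0,0,0,0,0,0,0,-1.5,0,0,0,-3,0,0,0,-4.5,0,0,0,-4.5,0,0,0,-4.5,0]' 60
python3 -m creep '[-1.5,0,0,0,-3,0,0,0,-4.5,0,0,0,-6,0,-0.5,0,-7.5,0,-1,0,-9,0,-1.5,0,-10.5,0,-2,0,-12,0,-2,0,-12,0,-2,0,-12,0,-2,0,-12,0,-2,0,-12,0,-2,0]'
python3 shot.py top e1; python3 shot.py scene e2; python3 - <<'E'
import cv2
a=cv2.imread('pics/e1.png')[215:335,140:310]; b=cv2.imread('pics/e2.png')[110:250,290:430]
cv2.imwrite('pics/e1c.png',cv2.resize(a,None,fx=4.5,fy=4.5,interpolation=2)); cv2.imwrite('pics/e2c.png',cv2.resize(b,None,fx=4.2,fy=4.2,interpolation=2))
E
```

```text
time: 75.98
eef_pos: [0.5131, 0.1436, 0.1631]
tcp_rot: [0.645, 0.764, 0.002, 0.002]
contact_force: [0.7, 0.4, -1.1]
opening: 0.765
time: 76.98
eef_pos: [0.5607, -0.1509, 0.208]
tcp_rot: [0.644, 0.765, -0.0, -0.002]
contact_force: [-0.5, 0.3, -0.7]
opening: 0.765
```

View pics/e1.png

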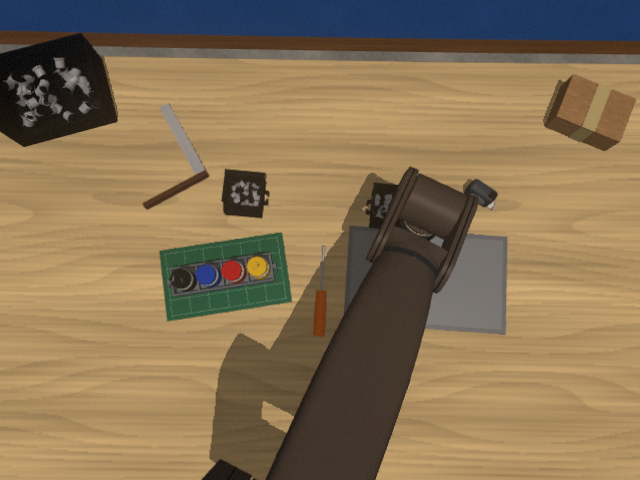

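View pics/e1c.png

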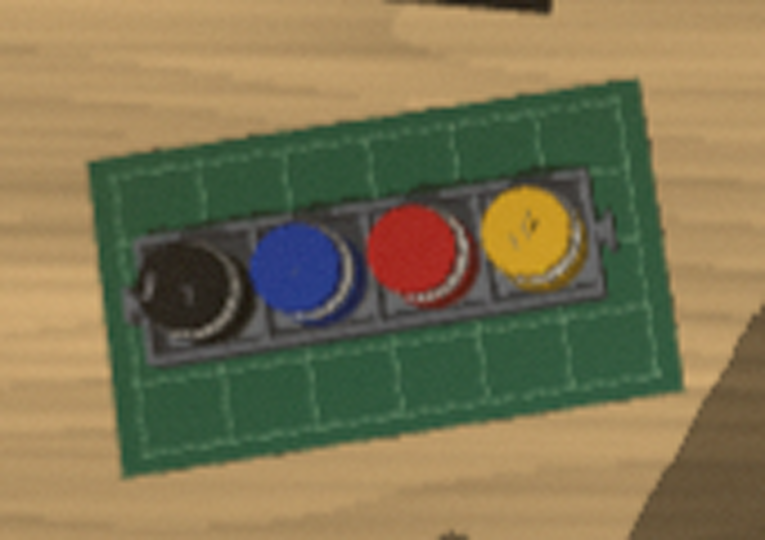

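View pics/e2c.png

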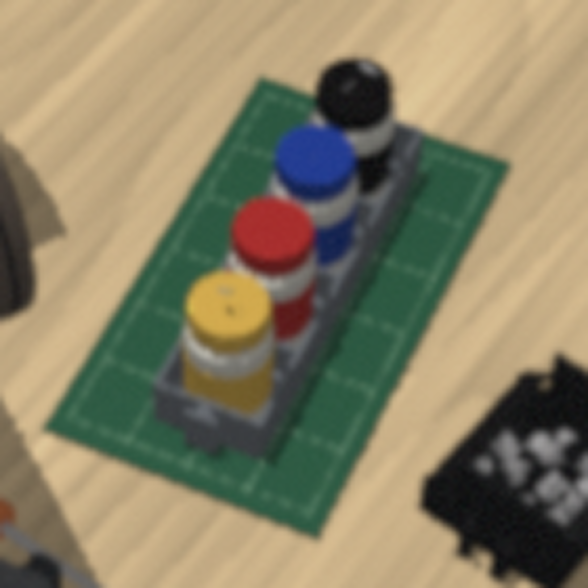

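```bash
python3 - <<'E'
from h import *
i=imaging.camera_info('top')
def f(P,z): return onz(np.array(P)/4.5+(140,215)-.4,z,i)[:,:2]*1e3
m=f([(88,162),(638,80),(684,390),(122,476)],.002); t=f([(135,238),(588,168),(606,299),(152,366)],.034)
a=np.radians(9.7); Rm=np.array([[np.cos(a),-np.sin(a)],[np.sin(a),np.cos(a)]])
print(m.mean(0),t.mean(0),(t.mean(0)-m.mean(0))@Rm)
i=imaging.camera_info('scene')
def g(P,z): return onz(np.array(P)/4.2+(290,110)-.4,z,i)[:,:2]*1e3
m=g([(47,428),(263,78),(510,163),(318,537)],.002); print(m.mean(0))
print(np.round(g([(425,130),(268,420),(155,388)],.034),1))
c=np.array([497.1,225.2]);
for q in [(31,111.5),(31,-111.5),(-31,-111.5)]: print(np.round(c+Rm@q,1))
E
```

```text
[496.1007144 221.9189743] [496.82143375 223.35665507] [0.9526495  1.29569337]
[497.40427721 224.01296933]
[[510.1 341.4]
 [548.5 126.8]
 [489.2 109.8]]
[508.9 340.3]
[546.4 120.5]
[485.3 110.1]
```

```bash
python3 -m creep '[0,0,0,0,0,0,0,0]'; python3 -c "
from plant import ctrl
print(ctrl.sign_off())"
```

```text
time: 77.25
eef_pos: [0.5615, -0.1514, 0.2098]
tcp_rot: [0.644, 0.765, 0.0, -0.0]
contact_force: [0.4, -0.7, -0.4]
opening: 0.763
the job is handed in; nothing more can be done
None
```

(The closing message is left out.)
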